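Put away the chasing bench: blocks into the covered tray, hammers into the ring rack

ROBOT

A 7-joint arm with a two-finger parallel gripper is mounted at the origin on the work surface. World frame = base frame: x ahead of the robot, y to its left, z up, the work surface at z = 0. Lengths are in m, angles in rad, forces in N, time in s.
With the tool pointing down it reaches from about 0.4 to 0.85 m from the base axis. Payload 4.5 kg.
Tool frame: the origin (TCP) lies midway between the tips of the shut fingers; the grasp point (between the pads) lies arm.grasp_offset behind it (arm.grasp_offset is the distance from the TCP to the grasp point, in m); x points along the fingers, y is the direction in which the jaws open and shut, and the axes are right-handed (so a half turn about x gives the same grasp; the last joint's range is limited). The gripper opens to 88 mm and grips with 3 to 60 N. Pads are 18 mm wide; open, the fingers measure 123 mm over their backs; the gripper's body (75 mm by 187 mm) begins 45 mm behind the grasp point.
Start: joints at [-1.165, 0.689, -0.195, 1.565, 0.157, 0.902, -0.215], TCP at [0.227, 0.582, 0.239] pointing down, gripper open.
Joint ranges: [-3.01, 3.01], [-0.46, 2.08], [-1.47, 1.51], [0.13, 2.56], [-1, 4.14], [0.04, 2.09], [-2.66, 2.66]. Speed limits (rad/s): [2.57, 2.57, 3.14, 3.14, 3.14, 3.14, 3.14].

INTERFACE

Orientations are given as a unit quaternion [w, x, y, z].
In Python, from bench import arm gives the robot as it stands. The module is installed in compiled form; this text tells all that it offers.
- The arm moves only by the tool step_arm, never from a script. Its argument "steps" is a list of rows, each a list of 7 numbers: the turn, a rotation vector about the tool's x, y, z in degrees, then the shift along the tool's x, y, z in m, then the finger opening in m, from 0 to 0.0881. A call has 1 to 12 rows; each row shifts and turns the commanded pose from where the row before left it, along the tool's axes as they then stand; what a row does not reach is not made up. A row lasts 1/10 s, in which the tool goes at most 50 mm and 8.59 degrees, less where a joint would pass 70% of its speed; a pose out of reach is approached as far as the arm can. A call is refused whole if a number of a shift passes 0.05 or a number of a turn 8.59, either way. A call with a gripper value outside its range is refused whole. The fingers move at their own pace and stop on an object; the grip force is fixed at half the most. Time passes only in rows, so rows that do not move let the fingers close. It gives the time, the measured TCP pose, the force and the opening at its end, in the units of the state.
- arm.get_state(): the state, without advancing time (a new reading comes with each control period).
- arm.grab_frame(name): name is "scene" or "top" or "wrist"; returns a dict with "frame" (480x640x3 uint8, red, green, blue), "camera_matrix" (3x3 intrinsics, pixels), "origin" and "orientation" of the camera in the world; the wrist camera has in their place "T_tool_cam" (4x4, takes a point from camera to tool coordinates, whose origin is the TCP and whose axes are the tool frame's). Camera axes: x right, y up, looking along -z (the intrinsics and any distortion apply to the point x, -y, -z); pixel columns grow to the right and rows downward; lengths in m; the calibration is good to about 2 mm. A picture is of the moment at which its call begins: read the wrist's pose just before it. There is no depth.
- arm.job_done(): hands the job in, once; it reports no verdict.
The state is a dict: "time": time; "joint_pos": joint angles; "qd": joint speeds; "joint_efforts": joint torques, N m; "ee_pos": TCP position; "ee_rot": TCP orientation; "force": force on the tool from outside, world axes, zero at the start; "ft_torque": the same for the moment, N m; "width": finger opening in m.
Only numpy, scipy, OpenCV 4.12 (cv2) and the standard library are available. Lean on these libraries where they do the work, as an engineer would, in place of code of your own. Each camera call takes 0.05 s, during which the arm holds its last target. There are 200 camera calls.

TASK

Tidy the metal-chasing bench: slide the block tray's cover fully open, seat each steel block that is lying out flat at the bottom of the tray pocket of its own length, and then slide the cover fully shut over them. Hang every hammer from the carry block handle first in the ring rack, one to a ring, each dropped down until its head rests on the ring; do this before, between or after the blocks as you like. Two or three hammers and one or two blocks are there; leave the glass mug and the pitch bowl where they stand.

Things in the scene. Friction and masses are not known exactly. Their poses are not given: they have to be found in the camera images.
- hammer_a: Short steel chasing hammer, head up. Origin: centre of the flat underside of the head; +z up, x along the head. Head 24 tall, 22 wide (y), x=-26 to +31; a round face (24 diameter) takes x=25 to 31. Handle round, at most 16 diameter, 120 long, straight down -z. 0.24 kg, mostly head. Starts standing in a hole of the carry block, leaning up to 3 degrees. None if absent.
- hammer_b: Short steel chasing hammer, head up. Origin: centre of the flat underside of the head; +z up, x along the head. Head 24 tall, 22 wide (y), x=-26 to +31; a round face (24 diameter) takes x=25 to 31. Handle round, at most 16 diameter, 120 long, straight down -z. 0.24 kg, mostly head. Starts standing in a hole of the carry block, leaning up to 3 degrees. None if absent.
- hammer_c: Short steel chasing hammer, head up. Origin: centre of the flat underside of the head; +z up, x along the head. Head 24 tall, 22 wide (y), x=-26 to +31; a round face (24 diameter) takes x=25 to 31. Handle round, at most 16 diameter, 120 long, straight down -z. 0.24 kg, mostly head. Starts standing in a hole of the carry block, leaning up to 3 degrees. None if absent.
- carry_block: Dark wooden block fixed to the bench, 56 (x) by 176 (y) by 80 high, origin at the centre of its underside. Three square holes 20 by 20, 68 deep (floor 12 above the bench), in a row along its y at -62, 0 and +62. A hammer standing in it has its head's underside 132 above the bench.
- rack: Ring rack fixed to the bench; origin on the bench below the middle ring. Three level dark steel rings in a row along its y at -66, 0, +66, tops 135 above the bench, each on a short arm from a cross-bar of that height 50 to 62 to the rack's +x side, on two posts. Nothing is higher than the ring tops; wooden base 12 thick; free room below the rings for the handles.
- ring_1 (a point): Centre of a rack ring at its top face, 135 above the bench. Ring: 26 inner diameter, 36 outer diameter, 12 high; the 16 mm handle passes with 5 mm to spare all round and the head does not. Frame parallel to the rack's.
- ring_2 (a point): Centre of a rack ring at its top face, 135 above the bench. Ring: 26 inner diameter, 36 outer diameter, 12 high; the 16 mm handle passes with 5 mm to spare all round and the head does not. Frame parallel to the rack's.
- ring_3 (a point): Centre of a rack ring at its top face, 135 above the bench. Ring: 26 inner diameter, 36 outer diameter, 12 high; the 16 mm handle passes with 5 mm to spare all round and the head does not. Frame parallel to the rack's.
- tray: Wooden block tray fixed to the bench, origin at the centre of the pocket plate's underside. Pocket plate 166 (x) by 88 (y) by 18 high with two rectangular pockets; along its two x ends run wooden rails (8 thick, at x=-79 and +79, from y=-44 to y=+146, tops 48 above the bench) that guide the cover. The cover opens towards the tray's +y.
- pocket_long (a point): Centre of the floor of the longer pocket, 6 above the bench, 30 to the tray's -x side; frame parallel to the tray's. Pocket 34 (x) by 68 (y), 12 deep, edges chamfered 1.5.
- pocket_short (a point): Centre of the floor of the shorter pocket, 6 above the bench, 30 to the tray's +x side; frame parallel to the tray's. Pocket 34 (x) by 52 (y), 12 deep, edges chamfered 1.5.
- cover (a joint): Opening of the tray's sliding cover in m: 0 fully shut, 0.092 fully open; it moves along the tray's +y, with about 1.5 N of friction, and stays where left. Cover: plywood plate 149 (x) by 84 (y) by 6, underside 38 above the bench, so 4 mm above a seated block.
- cover_knob (a point): Centre of the top of the cover's brass knob, 72 above the bench at the middle of the cover. The knob is a vertical cylinder, 22 diameter, 20 high, on a thinner neck 14 diameter and 8 high.
- block_long: Steel bench block, 32 (x) by 66 (y) by 28 high, 0.46 kg, lying flat on the bench; origin at the centre of its underside. Fits the longer pocket with 1 mm on each side and, seated, stands 16 above the pocket plate. None if absent.
- block_short: Steel bench block, 32 (x) by 50 (y) by 28 high, 0.35 kg, lying flat on the bench; origin at the centre of its underside. Fits the shorter pocket with 1 mm on each side and, seated, stands 16 above the pocket plate. None if absent.
- mug: Empty clear glass mug, 80 diameter, 100 high, with a handle, to be left alone; origin at the centre of its underside.
- pitch_bowl: Round dark pitch bowl with a copper sheet on top, 156 diameter, 84 high, 2.5 kg, to be left alone; origin at the centre of its underside.
There are look-alikes about, which are no part of the job. Leave any blue look-alike of the rack alone.

How it is judged:
By the outcome, as a careful person would: the job done as asked, in the order asked, and still so for the second after the job is handed in, with the robot touching nothing.
Of hammer_a, hammer_b, hammer_c only 2 to 3 are there at a start; the rules pass over those that are not, and their reading is None.
Of block_long, block_short only 1 to 2 are there at a start; the rules pass over those that are not, and their reading is None.
At some moment in a run one of block_long, block_short may be knocked a few centimetres aside while the robot is not near it.
It also fails if it takes over 210 s, if anything falls off the work surface, if the arm or the gripper's body presses on something with over 40 N, if the wrist force passes 120 N, or if a joint passes its speed limit or range.

## Working session

There is one attempt and no reset: what is moved stays moved. The work goes in short steps, Python scripts to look and compute and a tool call to move; the robot and the scene stay as the last step left them, time stands still between calls to the robot, and variables do not carry over. Pictures are saved under pics/ and viewed, about 12 in all and at most 16, crops included, and the job is handed in when it is done.

Besides the shell and the picture viewer there is one more tool, called as name(argument=value, ...) on one line, values as JSON. step_arm: Moves the arm, as the interface text tells. Its arguments: {"type":"object","properties":{"steps":{"type":"array"}},"required":["steps"]}

```bash
mkdir -p pics; ls; cat > h.py <<'E'
import numpy as np, cv2, json
from scipy.spatial.transform import Rotation as R
from bench import arm
def Rq(q): return R.from_quat(np.roll(q,-1)).as_matrix()
def snap(name,fn):
    s=arm.get_state(); f=arm.grab_frame(name)
    cv2.imwrite('pics/'+fn+'.png',f['frame'][:,:,::-1])
    K=np.array(f['camera_matrix'])
    if name=='wrist':
        T=np.array(f['T_tool_cam']); Rt=Rq(s['ee_rot']); Rc=Rt@T[:3,:3]; o=Rt@T[:3,3]+s['ee_pos']
    else: Rc=Rq(f['orientation']); o=np.array(f['origin'])
    D=f.get('distortion',f.get('dist_coeffs'))
    np.savez('pics/'+fn+'.npz',K=K,R=Rc,o=o)
    print(fn,[k for k in f if k!='frame'],'o',o.round(4)); return f
def ray(fn,u,v):
    c=np.load('pics/'+fn+'.npz'); d=np.linalg.inv(c['K'])@[u,v,1]; d=c['R']@(d*[1,-1,-1]); return c['o'],d/np.linalg.norm(d)
def atz(fn,u,v,z):
    o,d=ray(fn,u,v); return o+d*(z-o[2])/d[2]
def tri(*obs):
    A=np.zeros((3,3));b=np.zeros(3);rs=[ray(*x) for x in obs]
    for o,d in rs: P=np.eye(3)-np.outer(d,d);A+=P;b+=P@o
    p=np.linalg.solve(A,b); return p,[np.linalg.norm(np.cross(p-o,d)) for o,d in rs]
def proj(fn,p):
    c=np.load('pics/'+fn+'.npz'); q=c['R'].T@(np.array(p)-c['o'])*[1,-1,-1]; q=c['K']@q; return q[:2]/q[2]
def crop(fn,x,y,w,h,s,out):
    im=cv2.imread('pics/'+fn+'.png')[y:y+h,x:x+w]; cv2.imwrite('pics/'+out+'.png',cv2.resize(im,None,fx=s,fy=s,interpolation=cv2.INTER_CUBIC))
E
python3 - <<'E'
from h import *
s=arm.get_state(); print(s, arm.grasp_offset)
f=snap('top','top0'); print({k:v for k,v in f.items() if k!='frame'})
snap('scene','scene0'); 
E
```

```text
pics
{'time': 0.0, 'joint_pos': array([-1.16518689,  0.68998281, -0.19454242,  1.56633882,  0.15728353,
        0.90248378, -0.21512882]), 'qd': array([-0.00027053, -0.00072101,  0.001554  , -0.00029943, -0.00053899,
       -0.00123539,  0.00041638]), 'joint_efforts': array([-4.13747111e-04, -5.27543306e+01, -1.26710404e+00, -1.53421962e+01,
       -5.26980520e-02,  6.50163798e-03,  1.79355975e-04]), 'ee_pos': array([0.22686245, 0.58169885, 0.23791286]), 'ee_rot': array([ 0.69484273,  0.13003696,  0.69501126, -0.13131382]), 'force': array([ 0.16048327,  0.16676684, -0.18612283]), 'ft_torque': array([-0.06226482, -0.02618225, -0.0408253 ]), 'width': 0.08864956490420448} 0.0187
top0 ['camera_matrix', 'origin', 'orientation'] o [0.4464 0.0886 1.1749]
{'camera_matrix': array([[476.09445036,   0.        , 327.24936573],
       [  0.        , 476.09445036, 231.86825064],
       [  0.        ,   0.        ,   1.        ]]), 'origin': array([0.44641339, 0.08861806, 1.17485235]), 'orientation': array([ 0.71718059,  0.0160361 , -0.0200092 , -0.69641545])}
scene0 ['camera_matrix', 'origin', 'orientation'] o [ 0.9492 -0.7254  0.9855]
```

View pics/top0.png

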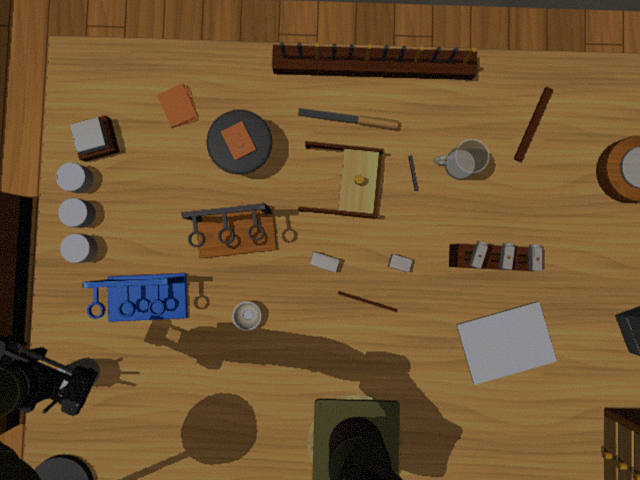

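View pics/scene0.png

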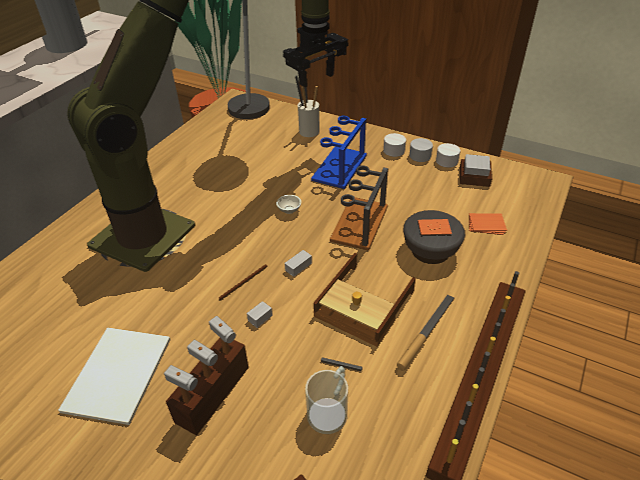

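Three hammers in the carry block (around 480,256 / 508,257 / 537,258) and two small blocks, at (325,262) and (401,263). The tray is at (345,180), with its rails running left. There are two racks: the brown-based one with dark rings at (228,230), which fits the description, and the blue look-alike at (140,300), which I leave alone.

```bash
cat >> h.py <<'E'
def go(x,y,z,yaw,p=None):
    """yaw = world angle (deg) of tool y (mod 180); prints tool-frame turn (rotvec deg) and, after the turn, shift"""
    s=arm.get_state(); R0=Rq(s['ee_rot']); best=None
    for k in (0,180):
        a=np.radians(yaw+k); ty=np.array([np.cos(a),np.sin(a),0]); tx=np.array([0,0,-1.]); Rt=np.c_[tx,ty,np.cross(tx,ty)]
        rv=np.degrees(R.from_matrix(R0.T@Rt).as_rotvec())
        if best is None or np.linalg.norm(rv)<np.linalg.norm(best[0]): best=(rv,Rt)
    rv,Rt=best; d=np.array([x,y,z])-s['ee_pos']
    print('t',s['time'].__round__(2),'pos',s['ee_pos'].round(4),'w',round(s['width'],4),'F',s['force'].round(1),'turn',rv.round(2),'shift after turn',(Rt.T@d).round(4),'| j7',s['joint_pos'][6].round(2))
E
python3 - <<'E'
from h import *
for n,u,v,z in [('longblk',325,262,.028),('shortblk',401,263,.028),('knob',359,180,.072),('r1',196,239,.135),('r2',227,232,.135),('r3',258,225,.135),('h1',480,255,.156),('h2',508,257,.156),('h3',537,258,.156),('mug',467,160,.1),('bowl',240,142,.084)]:
    print(n,atz('top0',u,v,z).round(3))
s=arm.get_state(); print(Rq(s['ee_rot']).round(3))
f=arm.grab_frame('wrist'); print(f['T_tool_cam'],f['camera_matrix'])
go(.30,.30,.40,90)
E
```

```text
longblk [0.432 0.086 0.028]
shortblk [ 0.435 -0.097  0.028]
knob [0.626 0.013 0.072]
r1 [0.476 0.369 0.135]
r2 [0.493 0.302 0.135]
r3 [0.51  0.235 0.135]
h1 [ 0.459 -0.245  0.156]
h2 [ 0.456 -0.305  0.156]
h3 [ 0.456 -0.367  0.156]
mug [ 0.675 -0.231  0.1  ]
bowl [0.704 0.291 0.084]
[[-0.     0.363  0.932]
 [-0.002  0.932 -0.363]
 [-1.    -0.002  0.   ]]
[[ 5.01886094e-04  2.95324956e-01 -9.55396734e-01 -1.45603671e-01]
 [ 9.99999869e-01 -2.44250762e-04  4.49815943e-04 -1.73896228e-04]
 [-1.00514507e-04 -9.55396834e-01 -2.95325040e-01 -7.65778118e-02]
 [ 0.00000000e+00  0.00000000e+00  0.00000000e+00  1.00000000e+00]] [[399.96886093   0.         317.76023473]
 [  0.         399.96886093 241.41395714]
 [  0.           0.           1.        ]]
t 0.15 pos [0.2269 0.5819 0.2381] w 0.0877 F [-0.6  1.1 -0.6] turn [-2.13e+01 -1.00e-02  8.00e-02] shift after turn [-0.1619 -0.2819  0.0731] | j7 -0.22
```

step_arm(steps=[[-7.1,0,0,-0.021,0,0,0.088],[-7.1,0,0,-0.021,0,0,0.088],[-7.1,0,0,0,0,0,0.088],[0,0,0,0,-0.035,0.029,0.088],[0,0,0,0,-0.035,0.029,0.088],[0,0,0,0,-0.035,0.029,0.088],[0,0,0,0,-0.035,0.029,0.088],[0,0,0,0,-0.035,0.029,0.088],[0,0,0,0,-0.035,0.029,0.088],[0,0,0,0,-0.035,0.029,0.088],[0,0,0,0,-0.035,0.029,0.088],[0,0,0,0,0,0,0.088]])

```text
time: 1.35
ee_pos: [0.4642, 0.2945, 0.2801]
ee_rot: [0.708, 0.002, 0.706, -0.006]
force: [0.1, -0.2, -0.5]
width: 0.0883
```

```bash
python3 - <<'E'
from h import *
snap('wrist','w1'); go(.46,.18,.28,90)
E
```

```text
w1 ['camera_matrix', 'T_tool_cam'] o [0.3872 0.2962 0.4255]
t 1.4 pos [0.4615 0.2984 0.2802] w 0.0877 F [ 0.3  1.1 -0.2] turn [-0.45  0.02  0.13] shift after turn [ 0.0002 -0.1184 -0.0015] | j7 0.68
```

step_arm(steps=[[0,0,0,0,-0.045,0,0.088],[0,0,0,0,-0.045,0,0.088],[0,0,0,0,-0.045,0,0.088],[0,0,0,0,0,0,0.088],[0,0,0,0,0,0,0.088]])

```text
time: 1.9
ee_pos: [0.4587, 0.1678, 0.2809]
ee_rot: [0.707, 0.0, 0.707, 0.0]
force: [-0.3, 1.0, 0.3]
width: 0.0881
```

```bash
python3 - <<'E'
from h import *
snap('wrist','w2'); go(.46,-.22,.30,90)
E
```

```text
w2 ['camera_matrix', 'T_tool_cam'] o [0.382  0.1676 0.4265]
t 1.95 pos [0.4587 0.1692 0.2809] w 0.0877 F [0.6 0.4 0.1] turn [ 0.11  0.01 -0.1 ] shift after turn [-0.0191 -0.3892  0.0013] | j7 0.89
```

step_arm(steps=[[0,0,0,-0.02,-0.044,0,0.088],[0,0,0,0,-0.048,0,0.088],[0,0,0,0,-0.048,0,0.088],[0,0,0,0,-0.048,0,0.088],[0,0,0,0,-0.048,0,0.088],[0,0,0,0,-0.048,0,0.088],[0,0,0,0,-0.048,0,0.088],[0,0,0,0,-0.048,0,0.088],[0,0,0,0,0,0,0.088],[0,0,0,0,0,0,0.088]])

```text
time: 2.95
ee_pos: [0.4602, -0.2116, 0.3005]
ee_rot: [0.707, 0.0, 0.707, 0.001]
force: [0.5, -0.1, 0.3]
width: 0.0876
```

```bash
python3 - <<'E'
from h import *
snap('wrist','w3'); go(.46,-.34,.30,90)
E
```

```text
w3 ['camera_matrix', 'T_tool_cam'] o [ 0.3835 -0.2119  0.446 ]
t 3.0 pos [ 0.4603 -0.2103  0.3006] w 0.0876 F [ 0.7  0.9 -0.4] turn [ 0.19  0.04 -0.1 ] shift after turn [ 0.0006 -0.1297 -0.0003] | j7 1.71
```

step_arm(steps=[[0,0,0,0,-0.04,0,0.088],[0,0,0,0,-0.04,0,0.088],[0,0,0,0,-0.04,0,0.088],[0,0,0,0,0,0,0.088],[0,0,0,0,0,0,0.088]])

```text
time: 3.5
ee_pos: [0.4603, -0.3305, 0.3005]
ee_rot: [0.707, -0.0, 0.707, 0.002]
force: [-0.2, 0.9, 0.4]
width: 0.0879
```

```bash
python3 - <<'E'
from h import *
snap('wrist','w4'); go(.46,-.34,.30,90)
a=cv2.imread('pics/w1.png');b=cv2.imread('pics/w2.png')
cv2.imwrite('pics/c12.png',np.vstack([a[:300],b[:300]]))
E
```

```text
w4 ['camera_matrix', 'T_tool_cam'] o [ 0.3836 -0.3311  0.446 ]
t 3.55 pos [ 0.4605 -0.3296  0.3006] w 0.0877 F [-0.6 -0.6 -0. ] turn [ 0.25  0.03 -0.12] shift after turn [ 0.0006 -0.0104 -0.0005] | j7 1.92
```

View pics/w2.png

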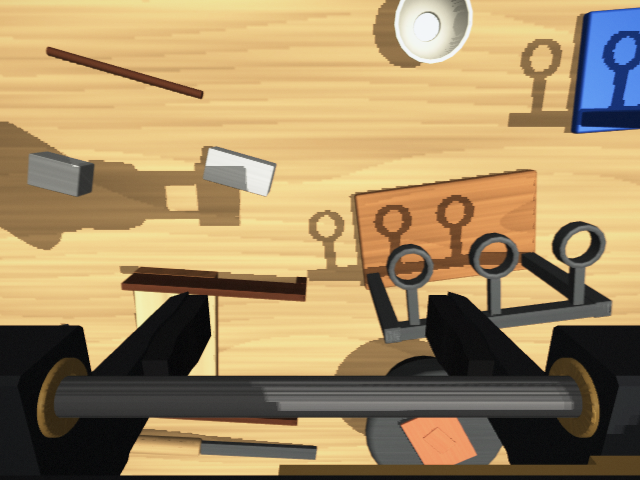

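View pics/w3.png

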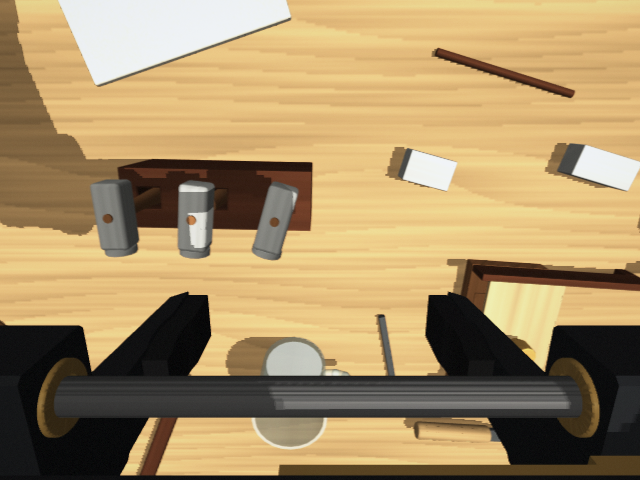

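w2 shows the brown rack's rings at about (410,267), (494,256), (579,243). w3 shows three hammers at (272,222), (196,218), (115,217), the short block at (428,170) and the long block at (605,168). Next, crops of the second views.

```bash
python3 - <<'E'
from h import *
def cc(fn,x,y,w,h,s):
    im=cv2.resize(cv2.imread(f'pics/{fn}.png')[y:y+h,x:x+w],None,fx=s,fy=s,interpolation=cv2.INTER_CUBIC)
    for k in range(0,w,20): cv2.putText(im,str(x+k),(k*s,8),0,.3,(0,0,255),1); cv2.line(im,(k*s,0),(k*s,h*s),(0,0,255) if 0 else (60,160,60),1)
    for k in range(0,h,20): cv2.putText(im,str(y+k),(0,k*s+10),0,.3,(0,0,255),1); cv2.line(im,(0,k*s),(w*s,k*s),(60,160,60),1)
    return im
cv2.imwrite('pics/cA.png',np.vstack([cc('w1',200,210,260,95,3),cc('w4',230,165,260,105,3)]))
cv2.imwrite('pics/cB.png',np.vstack([cc('w2',20,140,260,60,3),cc('w3',380,140,260,60,3),cc('w3',80,170,260,80,3)]))
E
```

```text
(no output)
```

View pics/cA.png

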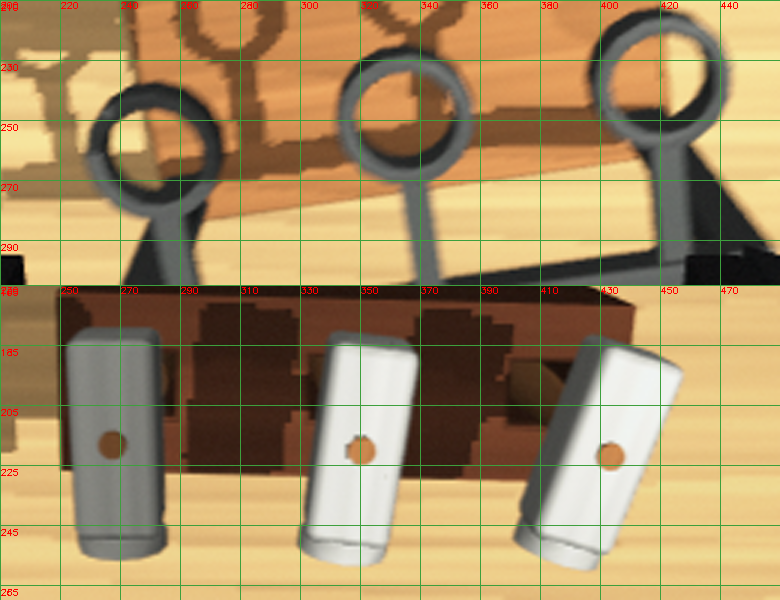

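View pics/cB.png

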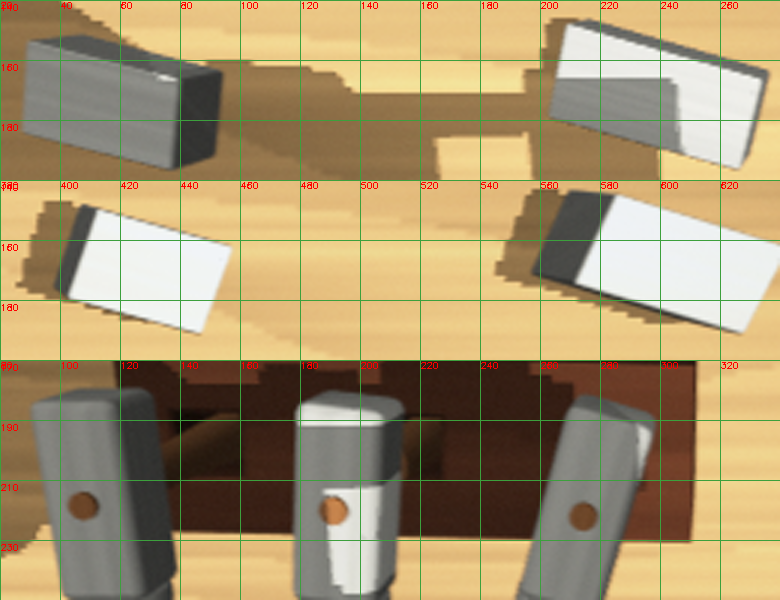

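```bash
python3 - <<'E'
from h import *
P=[]
for n,a,b in [('rA',(251.5,260),(410.3,267)),('rB',(335,248.3),(494.3,256.5)),('rC',(419.7,236.7),(579,243.5))]:
    p,e=tri(('w1',*a),('w2',*b)); P.append(p); print(n,p.round(4),np.round(e,4), atz('w1',*a,.129).round(4),atz('w2',*b,.129).round(4))
print('spacing',np.linalg.norm(P[0]-P[1]),np.linalg.norm(P[1]-P[2]))
for n,a,b in [('hL',(107.5,218.3),(267.3,218.3)),('hM',(191.2,220.2),(350.3,220.3)),('hR',(274.3,222),(433.3,222))]:
    p,e=tri(('w3',*a),('w4',*b)); print(n,p.round(4),np.round(e,4),atz('w3',*a,.156).round(4),atz('w4',*b,.156).round(4),atz('top0',*proj('top0',p),.156).round(3))
def e4(x,y): return ('w4',x/3+230,(y-285)/3+165,.156)
for n,l in [('L',[(68,345),(80,540),(158,340),(164,525)]),('M',[(330,342),(311,540),(418,352),(387,545)]),('R',[(607,345),(541,530),(683,372),(608,552)])]:
    q=[atz(*e4(*c)) for c in l]
    for i in (0,2): d=q[i+1]-q[i]; print(n,'yaw',np.degrees(np.arctan2(d[1],d[0])).round(2), end=' ')
    print('width',np.linalg.norm(q[0]-q[2]).round(4))
# blocks top corners
def c2(x,y): return (x/3+20,y/3+140)
def c3(x,y): return (x/3+380,(y-180)/3+140)
for n,fa,ca,fb,cb in [('long','w2',[c2(567,22),c2(769,75),c2(740,169),c2(549,117)],'w3',[c3(616,194),c3(780,248),c3(743,333),c3(574,283)]),
                      ('short','w2',[c2(28,40),c2(180,80),c2(172,170),c2(22,132)],'w3',[c3(97,208),c3(232,248),c3(201,333),c3(68,297)])]:
    for f,c in ((fa,ca),(fb,cb)):
        q=np.array([atz(f,*u,.028) for u in c]); d1=q[1]-q[0]; d2=q[2]-q[3]; s1=q[3]-q[0]
        print(n,f,'ctr',q.mean(0).round(4),'len',np.linalg.norm(d1).round(4),np.linalg.norm(d2).round(4),'wid',np.linalg.norm(s1).round(4),np.linalg.norm(q[2]-q[1]).round(4),'yaw of long axis',np.degrees(np.arctan2(d1[1],d1[0])).round(2),np.degrees(np.arctan2(d2[1],d2[0])).round(2),'short-axis',np.degrees(np.arctan2(s1[1],s1[0])).round(2))
    for u,v in zip(ca,cb): print(tri((fa,*u),(fb,*v))[0].round(4))
E
```

```text
rA [0.4945 0.2409 0.1297] [0.0004 0.0004] [0.4943 0.2408 0.129 ] [0.4952 0.2411 0.129 ]
rB [0.4858 0.3066 0.129 ] [0.0005 0.0005] [0.4853 0.3067 0.129 ] [0.4864 0.3067 0.129 ]
rC [0.4766 0.3724 0.1276] [0.0004 0.0004] [0.4765 0.3721 0.129 ] [0.4757 0.3714 0.129 ]
spacing 0.06628537246186054 0.06642497856526813
hL [ 0.4553 -0.3681  0.1564] [0. 0.] [ 0.4553 -0.3683  0.156 ] [ 0.4554 -0.3682  0.156 ] [ 0.455 -0.368  0.156]
hM [ 0.4569 -0.3062  0.1557] [0. 0.] [ 0.4568 -0.3061  0.156 ] [ 0.4568 -0.3062  0.156 ] [ 0.457 -0.306  0.156]
hR [ 0.458  -0.2441  0.156 ] [0.0001 0.0001] [ 0.4581 -0.2441  0.156 ] [ 0.4579 -0.2441  0.156 ] [ 0.458 -0.244  0.156]
L yaw 0.91 L yaw 0.52 width 0.0219
M yaw -4.38 M yaw -6.79 width 0.0216
R yaw -15.02 R yaw -17.04 width 0.0202
long w2 ctr [0.4333 0.0897 0.028 ] len 0.0671 0.065 wid 0.0319 0.033 yaw of long axis 75.33 74.43 short-axis -15.36
long w3 ctr [0.4335 0.0873 0.028 ] len 0.0627 0.0651 wid 0.0313 0.0301 yaw of long axis 73.28 74.46 short-axis -15.95
[0.4096 0.0617 0.0269]
[0.4277 0.1262 0.0214]
[0.4576 0.116  0.0268]
[0.4401 0.0532 0.0267]
short w2 ctr [ 0.4364 -0.0943  0.028 ] len 0.0489 0.0493 wid 0.0311 0.0309 yaw of long axis 74.71 74.95 short-axis -15.62
short w3 ctr [ 0.436  -0.0952  0.028 ] len 0.0492 0.0491 wid 0.0313 0.0305 yaw of long axis 74.21 75.16 short-axis -14.71
[ 0.4148 -0.1147  0.0268]
[ 0.428  -0.0672  0.027 ]
[ 0.4577 -0.0751  0.0271]
[ 0.4449 -0.1227  0.0273]
```

```bash
python3 - <<'E'
from h import *
for p in [(.4945,.2409,.135),(.4858,.3066,.135),(.4766,.3724,.135)]: print(proj('top0',p).round(1),proj('scene0',p).round(1))
go(.458,-.244,.20,74); 
E
```

```text
[255.2 232.1] [347.2 197.9]
[224.9 235.1] [355.3 182.8]
[194.6 238.5] [362.8 168.5]
t 3.55 pos [ 0.4605 -0.3296  0.3006] w 0.0877 F [-0.6 -0.6 -0. ] turn [16.25  0.02 -0.12] shift after turn [ 0.1006  0.0816 -0.026 ] | j7 1.92
```

step_arm(steps=[[8.1,0,0,0,0,0,0.045],[8.15,0,0,0,0,0,0.045],[0,0,0,0,0.041,-0.013,0.045],[0,0,0,0,0.041,-0.013,0.045],[0,0,0,0.05,0,0,0.045],[0,0,0,0.05,0,0,0.045],[0,0,0,0,0,0,0.045],[0,0,0,0,0,0,0.045],[0,0,0,0,0,0,0.045],[0,0,0,0,0,0,0.045]])

```text
time: 4.55
ee_pos: [0.4586, -0.2471, 0.203]
ee_rot: [0.702, 0.1, 0.698, -0.1]
force: [0.7, -0.4, -0.2]
width: 0.0448
```

```bash
python3 - <<'E'
from h import *
snap('wrist','w5'); go(.458,-.244,.134,74)
print(proj('w5',(.458,-.2441,.156)))
E
```

```text
w5 ['camera_matrix', 'T_tool_cam'] o [ 0.3844 -0.2255  0.3483]
t 4.6 pos [ 0.4583 -0.2472  0.2027] w 0.0449 F [-0.6 -0.4 -0.3] turn [-0.26  0.24  0.03] shift after turn [ 0.0687  0.003  -0.0011] | j7 1.49
[323.48617712 270.11737178]
```

step_arm(steps=[[0,0,0,0.02,0.003,-0.001,0.045],[0,0,0,0.025,0,0,0.045],[0,0,0,0.024,0,0,0.045],[0,0,0,0,0,0,0.045],[0,0,0,0,0,0,0.045]])

```text
time: 5.1
ee_pos: [0.4574, -0.2438, 0.1326]
ee_rot: [0.7, 0.1, 0.7, -0.1]
force: [0.4, -0.2, 0.2]
width: 0.0451
```

```bash
python3 - <<'E'
from h import *
go(.458,-.244,.134,74)
snap('wrist','w6'); cv2.imwrite('pics/w6c.png',cv2.imread('pics/w6.png')[150:450,160:500])
E
```

```text
t 5.1 pos [ 0.4574 -0.2438  0.1326] w 0.0451 F [ 0.4 -0.2  0.2] turn [-0.26  0.05  0.01] shift after turn [-0.0014 -0.      0.0007] | j7 1.44
w6 ['camera_matrix', 'T_tool_cam'] o [ 0.3837 -0.2224  0.2781]
```

View pics/w6c.png

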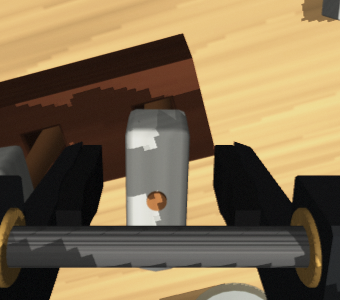

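The head sits centred between the open fingers (crop 157,200). Closing and lifting.

step_arm(steps=[[0,0,0,-0.001,0,0,0.01],[0,0,0,0,0,0,0.01],[0,0,0,0,0,0,0.01],[0,0,0,0,0,0,0.01],[0,0,0,0,0,0,0.01],[0,0,0,-0.03,0,0,0.01],[0,0,0,-0.04,0,0,0.01],[0,0,0,-0.04,0,0,0.01],[0,0,0,-0.04,0,0,0.01],[0,0,0,0,0,0,0.01]])

```text
time: 6.15
ee_pos: [0.4595, -0.2445, 0.2872]
ee_rot: [0.703, 0.099, 0.697, -0.101]
force: [0.0, 0.3, -2.2]
width: 0.0219
```

```bash
python3 - <<'E'
from h import *
go(.4766,.3724,.29,97.75)
E
```

```text
t 6.15 pos [ 0.4595 -0.2445  0.2872] w 0.0219 F [ 0.   0.3 -2.2] turn [-24.02   0.53   0.18] shift after turn [-0.0028  0.6089  0.1001] | j7 1.52
```

step_arm(steps=[[-8,0,0,0,0,0,0.01],[-8,0,0,0,0,0,0.01],[-8,0,0,0,0,0,0.01],[0,0,0,0,0.03,0.005,0.01],[0,0,0,0,0.045,0.0075,0.01],[0,0,0,0,0.045,0.0075,0.01],[0,0,0,0,0.045,0.0075,0.01],[0,0,0,0,0.045,0.0075,0.01],[0,0,0,0,0.045,0.0075,0.01],[0,0,0,0,0.045,0.0075,0.01],[0,0,0,0,0.045,0.0075,0.01],[0,0,0,0,0.045,0.0075,0.01]])

```text
time: 7.35
ee_pos: [0.4676, 0.1529, 0.2814]
ee_rot: [0.705, -0.048, 0.706, 0.047]
force: [1.0, 0.3, -2.3]
width: 0.0215
```

step_arm(steps=[[0,0,0,0,0.045,0.007,0.01],[0,0,0,0,0.045,0.007,0.01],[0,0,0,0,0.045,0.007,0.01],[0,0,0,0,0.045,0.007,0.01],[0,0,0,0,0.03,0.004,0.01],[0,0,0,0,0,0,0.01],[0,0,0,0,0,0,0.01]])

```text
time: 8.05
ee_pos: [0.4711, 0.3637, 0.2809]
ee_rot: [0.705, -0.049, 0.706, 0.047]
force: [0.4, -0.4, -3.3]
width: 0.0218
```

```bash
python3 - <<'E'
from h import *
go(.4766,.3724,.29,97.75)
E
```

```text
t 8.05 pos [0.4711 0.3637 0.2809] w 0.0218 F [ 0.4 -0.4 -3.3] turn [ 0.09 -0.16  0.13] shift after turn [-0.0091  0.0079  0.0066] | j7 0.74
```

step_arm(steps=[[0,0,0,0,0.008,0.0065,0.01],[0,0,0,0,0,0,0.01],[0,0,0,0,0,0,0.01],[0,0,0,0,0,0,0.01]])

```text
time: 8.45
ee_pos: [0.4777, 0.3721, 0.2827]
ee_rot: [0.705, -0.048, 0.706, 0.047]
force: [0.4, 0.1, -2.2]
width: 0.0217
```

```bash
python3 - <<'E'
from h import *
go(.4766,.3724,.28,97.75)
snap('scene','s1');snap('wrist','w7');snap('top','t1')
def m(fn,ps,x,y,w,h,s):
    im=cv2.resize(cv2.imread(f'pics/{fn}.png')[y:y+h,x:x+w],None,fx=s,fy=s,interpolation=cv2.INTER_CUBIC)
    for p in ps:
        q=(proj(fn,p)-[x,y])*s; cv2.circle(im,tuple(int(a) for a in q),2,(0,255,0),-1)
    return im
rings=[(.4945,.2409,.135),(.4858,.3066,.135),(.4766,.3724,.135)]
tip=[(.4766,.3724,.155),(.4766,.3724,.215)]
a=m('s1',rings+tip,310,100,100,140,4); b=m('w7',rings+tip,120,100,400,280,1); c=m('t1',rings,170,190,130,95,3)
o=np.zeros((600,800,3),np.uint8); o[:560,:400]=a; o[:280,400:800]=b; o[280:565,400:790]=c; cv2.imwrite('pics/m1.png',o)
E
```

```text
t 8.45 pos [0.4777 0.3721 0.2827] w 0.0217 F [ 0.4  0.1 -2.2] turn [-0.06 -0.01  0.02] shift after turn [ 0.0027  0.0005 -0.0011] | j7 0.74
s1 ['camera_matrix', 'origin', 'orientation'] o [ 0.9492 -0.7254  0.9855]
w7 ['camera_matrix', 'T_tool_cam'] o [0.4017 0.3619 0.4284]
t1 ['camera_matrix', 'origin', 'orientation'] o [0.4464 0.0886 1.1749]
```

View pics/m1.png

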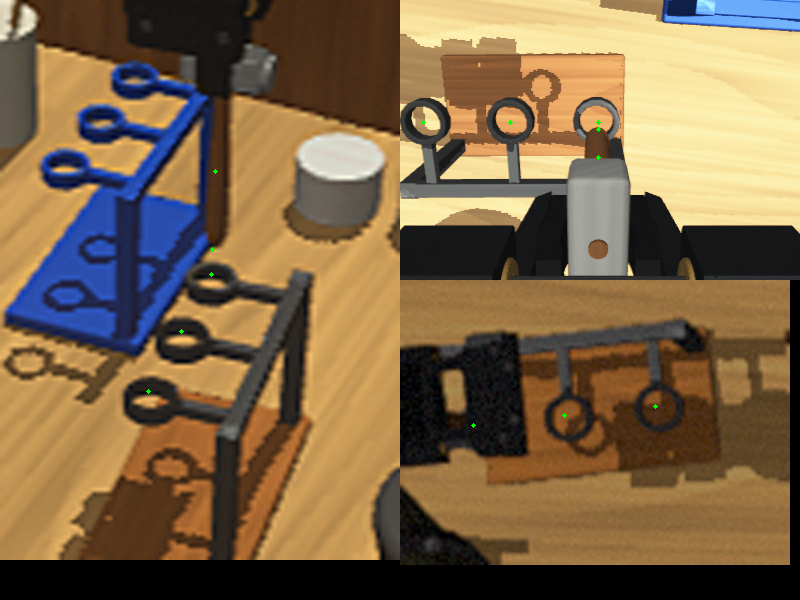

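The ring dots match in all three views, and the handle hangs straight over the far ring, C. Lowering.

step_arm(steps=[[0,0,0,0.01,0.0,-0.001,0.01],[0,0,0,0.015,0,0,0.01],[0,0,0,0.015,0,0,0.01],[0,0,0,0.015,0,0,0.01],[0,0,0,0.015,0,0,0.01],[0,0,0,0,0,0,0.01],[0,0,0,0,0,0,0.01]])

```text
time: 9.3
ee_pos: [0.4763, 0.3727, 0.2125]
ee_rot: [0.705, -0.048, 0.706, 0.048]
force: [-0.5, -0.5, -2.3]
width: 0.0216
```

```bash
python3 - <<'E'
from h import *
go(.4766,.3724,.1385,97.75)
E
```

```text
t 9.3 pos [0.4763 0.3727 0.2125] w 0.0216 F [-0.5 -0.5 -2.3] turn [ 0.01 -0.03  0.01] shift after turn [ 0.074  -0.0003  0.0003] | j7 0.7
```

step_arm(steps=[[0,0,0,0.018,0,0,0.01],[0,0,0,0.018,0,0,0.01],[0,0,0,0.018,0,0,0.01],[0,0,0,0.014,0,0,0.01],[0,0,0,0.006,0,0,0.01],[0,0,0,0,0,0,0.01],[0,0,0,0,0,0,0.01],[0,0,0,0,0,0,0.01]])

```text
time: 10.1
ee_pos: [0.477, 0.3733, 0.1397]
ee_rot: [0.706, -0.047, 0.705, 0.048]
force: [0.0, -1.0, -3.6]
width: 0.0217
```

step_arm(steps=[[0,0,0,0.0015,0,0,0.01],[0,0,0,0,0,0,0.01],[0,0,0,0,0,0,0.045],[0,0,0,0,0,0,0.045],[0,0,0,0,0,0,0.045],[0,0,0,0,0,0,0.045],[0,0,0,-0.02,0,0,0.045],[0,0,0,-0.05,0,0,0.045],[0,0,0,-0.05,0,0,0.045],[0,0,0,0,0,0,0.045]])

```text
time: 11.1
ee_pos: [0.4793, 0.3761, 0.2643]
ee_rot: [0.709, -0.044, 0.702, 0.051]
force: [0.2, 0.6, 0.5]
width: 0.0453
```

```bash
python3 - <<'E'
from h import *
go(.4569,-.3062,.25,84.4)
snap('wrist','w8')
go(.4569,-.3062,.25,84.4)
E
```

```text
t 11.1 pos [0.4793 0.3761 0.2643] w 0.0453 F [0.2 0.6 0.5] turn [13.32  0.58 -0.56] shift after turn [ 0.0143 -0.6813  0.0443] | j7 0.73
w8 ['camera_matrix', 'T_tool_cam'] o [0.4019 0.3643 0.409 ]
t 11.15 pos [0.478  0.3745 0.2609] w 0.045 F [ 0.7 -0.2 -1.1] turn [13.33  0.34 -0.31] shift after turn [ 0.0109 -0.6795  0.0454] | j7 0.72
```

step_arm(steps=[[6.6,0,0,0,0,0,0.045],[6.7,0,0,0,0,0,0.045],[0,0,0,0,-0.046,0.003,0.045],[0,0,0,0,-0.046,0.003,0.045],[0,0,0,0,-0.046,0.003,0.045],[0,0,0,0,-0.046,0.003,0.045],[0,0,0,0,-0.046,0.003,0.045],[0,0,0,0,-0.046,0.003,0.045],[0,0,0,0,-0.046,0.003,0.045],[0,0,0,0,-0.046,0.003,0.045],[0,0,0,0,-0.046,0.003,0.045],[0,0,0,0,-0.046,0.003,0.045]])

```text
time: 12.35
ee_pos: [0.4605, -0.0898, 0.2561]
ee_rot: [0.705, 0.034, 0.707, -0.034]
force: [1.1, 0.2, -0.3]
width: 0.0454
```

step_arm(steps=[[0,0,0,0,-0.046,0.003,0.045],[0,0,0,0,-0.046,0.003,0.045],[0,0,0,0,-0.046,0.003,0.045],[0,0,0,0,-0.046,0.003,0.045],[0,0,0,0,-0.035,0.003,0.045],[0,0,0,0.03,0,0,0.045],[0,0,0,0,0,0,0.045],[0,0,0,0,0,0,0.045]])

```text
time: 13.15
ee_pos: [0.4549, -0.3061, 0.2262]
ee_rot: [0.705, 0.035, 0.707, -0.033]
force: [-0.3, 0.6, 0.7]
width: 0.0449
```

```bash
python3 - <<'E'
from h import *
go(.4569,-.3062,.134,84.4)
E
```

```text
t 13.15 pos [ 0.4549 -0.3061  0.2262] w 0.0449 F [-0.3  0.6  0.7] turn [ 0.13 -0.17 -0.12] shift after turn [0.0922 0.0001 0.002 ] | j7 1.72
```

Descend, settle, close and lift in one go.

step_arm(steps=[[0,0,0,0.03,0,0.002,0.045],[0,0,0,0.03,0,0,0.045],[0,0,0,0.022,0,0,0.045],[0,0,0,0.008,0,0,0.045],[0,0,0,0,0,0,0.045],[0,0,0,0,0,0,0.045],[0,0,0,0,0,0,0.045]])

```text
time: 13.85
ee_pos: [0.4585, -0.3079, 0.1386]
ee_rot: [0.707, 0.034, 0.705, -0.035]
force: [0.2, -0.2, -0.3]
width: 0.0448
```

step_arm(steps=[[0,0,0,0,0,0,0.01],[0,0,0,0,0,0,0.01],[0,0,0,0,0,0,0.01],[0,0,0,0,0,0,0.01],[0,0,0,0,0,0,0.01],[0,0,0,-0.03,0,0,0.01],[0,0,0,-0.04,0,0,0.01],[0,0,0,-0.04,0,0,0.01],[0,0,0,-0.04,0,0,0.01],[0,0,0,0,0,0,0.01],[0,0,0,0,0,0,0.01]])

```text
time: 14.95
ee_pos: [0.4572, -0.3077, 0.2872]
ee_rot: [0.706, 0.034, 0.706, -0.034]
force: [-0.2, 0.8, -2.4]
width: 0.0218
```

```bash
python3 - <<'E'
from h import *
go(.4858,.3066,.28,97.75)
E
```

```text
t 14.95 pos [ 0.4572 -0.3077  0.2872] w 0.0218 F [-0.2  0.8 -2.4] turn [-13.32   0.     0.02] shift after turn [0.0072 0.6048 0.1112] | j7 1.76
```

step_arm(steps=[[-6.6,0,0,0,0,0,0.01],[-6.7,0,0,0,0,0,0.01],[0,0,0,0,0.03,0.006,0.01],[0,0,0,0,0.045,0.008,0.01],[0,0,0,0,0.045,0.008,0.01],[0,0,0,0,0.045,0.008,0.01],[0,0,0,0,0.045,0.008,0.01],[0,0,0,0,0.045,0.008,0.01],[0,0,0,0,0.045,0.008,0.01],[0,0,0,0,0.045,0.008,0.01],[0,0,0,0,0.045,0.008,0.01],[0,0,0,0,0.045,0.008,0.01]])

```text
time: 16.15
ee_pos: [0.4746, 0.1349, 0.2851]
ee_rot: [0.704, -0.048, 0.707, 0.047]
force: [1.7, -0.3, -1.9]
width: 0.022
```

step_arm(steps=[[0,0,0,0,0.045,0.008,0.01],[0,0,0,0,0.045,0.009,0.01],[0,0,0,0,0.045,0.009,0.01],[0,0,0,0,0.035,0.008,0.01],[0,0,0,0,0,0,0.01],[0,0,0,0,0,0,0.01],[0,0,0,0,0,0,0.01]])

```text
time: 16.85
ee_pos: [0.4866, 0.3047, 0.2855]
ee_rot: [0.705, -0.048, 0.707, 0.046]
force: [1.0, -1.0, -2.5]
width: 0.0215
```

```bash
python3 - <<'E'
from h import *
go(.4858,.3066,.28,97.75)
E
```

```text
t 16.85 pos [0.4866 0.3047 0.2855] w 0.0215 F [ 1.  -1.  -2.5] turn [-0.09 -0.17  0.18] shift after turn [ 0.0055  0.002  -0.0006] | j7 0.8
```

step_arm(steps=[[0,0,0,0,0.002,0,0.01],[0,0,0,0,0,0,0.01],[0,0,0,0.014,0,0,0.01],[0,0,0,0.014,0,0,0.01],[0,0,0,0.014,0,0,0.01],[0,0,0,0.014,0,0,0.01],[0,0,0,0.014,0,0,0.01],[0,0,0,0,0,0,0.01],[0,0,0,0,0,0,0.01]])

```text
time: 17.75
ee_pos: [0.4869, 0.3086, 0.2175]
ee_rot: [0.706, -0.048, 0.705, 0.048]
force: [0.1, -0.8, -2.1]
width: 0.0216
```

```bash
python3 - <<'E'
from h import *
go(.4858,.3066,.1415,97.75)
E
```

```text
t 17.75 pos [0.4869 0.3086 0.2175] w 0.0216 F [ 0.1 -0.8 -2.1] turn [-0.04  0.01  0.  ] shift after turn [ 0.076  -0.0018 -0.0014] | j7 0.75
```

step_arm(steps=[[0,0,0,0.015,-0.001,-0.001,0.01],[0,0,0,0.018,0,0,0.01],[0,0,0,0.018,0,0,0.01],[0,0,0,0.014,0,0,0.01],[0,0,0,0.008,0,0,0.01],[0,0,0,0.003,0,0,0.01],[0,0,0,0,0,0,0.01],[0,0,0,0,0,0,0.01],[0,0,0,0,0,0,0.01]])

```text
time: 18.65
ee_pos: [0.4863, 0.3082, 0.142]
ee_rot: [0.706, -0.047, 0.705, 0.048]
force: [-0.9, 0.2, -1.4]
width: 0.022
```

step_arm(steps=[[0,0,0,0,0,0,0.045],[0,0,0,0,0,0,0.045],[0,0,0,0,0,0,0.045],[0,0,0,0,0,0,0.045],[0,0,0,-0.02,0,0,0.045],[0,0,0,-0.05,0,0,0.045],[0,0,0,-0.05,0,0,0.045],[0,0,0,0,0,0,0.045],[0,0,0,0,0,0,0.045]])

```text
time: 19.55
ee_pos: [0.4863, 0.3081, 0.2623]
ee_rot: [0.706, -0.047, 0.705, 0.048]
force: [-0.1, 0.6, -0.8]
width: 0.045
```

```bash
python3 - <<'E'
from h import *
go(.4553,-.3681,.22,90.7)
snap('wrist','w9')
E
```

```text
t 19.55 pos [0.4863 0.3081 0.2623] w 0.045 F [-0.1  0.6 -0.8] turn [ 7.04  0.14 -0.07] shift after turn [ 0.0423 -0.6757 -0.0393] | j7 0.78
w9 ['camera_matrix', 'T_tool_cam'] o [0.41   0.2975 0.4077]
```

View pics/w9.png

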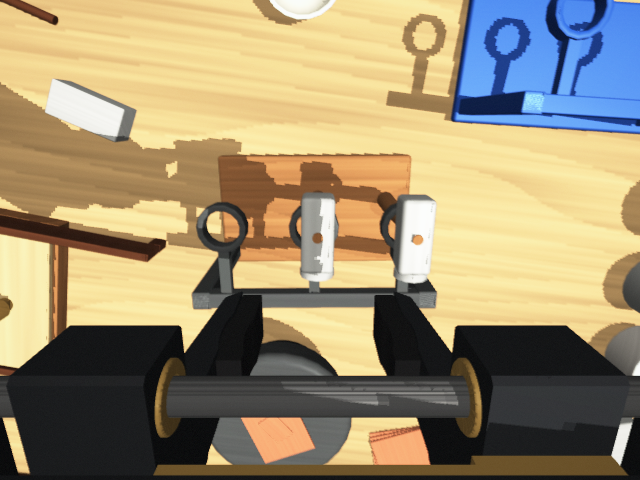

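Both hammers hang in the middle and far rings, with heads at (318,235) and (415,240). On to the third.

step_arm(steps=[[7,0,0,0,0,0,0.045],[0,0,0,0,-0.047,-0.0027,0.045],[0,0,0,0,-0.047,-0.0027,0.045],[0,0,0,0,-0.047,-0.0027,0.045],[0,0,0,0,-0.047,-0.0027,0.045],[0,0,0,0,-0.047,-0.0027,0.045],[0,0,0,0,-0.047,-0.0027,0.045],[0,0,0,0,-0.047,-0.0027,0.045],[0,0,0,0,-0.047,-0.0027,0.045],[0,0,0,0,-0.047,-0.0027,0.045],[0,0,0,0,-0.047,-0.0027,0.045],[0,0,0,0,-0.047,-0.0027,0.045]])

```text
time: 20.8
ee_pos: [0.4613, -0.2112, 0.2594]
ee_rot: [0.706, -0.004, 0.708, 0.005]
force: [0.7, 0.3, 0.5]
width: 0.0448
```

step_arm(steps=[[0,0,0,0,-0.047,-0.0027,0.045],[0,0,0,0,-0.047,-0.0027,0.045],[0,0,0,0,-0.047,-0.0027,0.045],[0,0,0,0.02,-0.018,-0.001,0.045],[0,0,0,0.02,0,0,0.045],[0,0,0,0,0,0,0.045],[0,0,0,0,0,0,0.045],[0,0,0,0,0,0,0.045]])

```text
time: 21.6
ee_pos: [0.4565, -0.3679, 0.2216]
ee_rot: [0.707, -0.005, 0.707, 0.005]
force: [0.7, -0.2, 0.3]
width: 0.0448
```

```bash
python3 - <<'E'
from h import *
go(.4553,-.3681,.135,90.7)
E
```

```text
t 21.6 pos [ 0.4565 -0.3679  0.2216] w 0.0448 F [ 0.7 -0.2  0.3] turn [ 0.14  0.03 -0.01] shift after turn [ 0.0866 -0.0002 -0.0012] | j7 1.88
```

step_arm(steps=[[0,0,0,0.03,0,-0.001,0.045],[0,0,0,0.03,0,0,0.045],[0,0,0,0.02,0,0,0.045],[0,0,0,0.006,0,0,0.045],[0,0,0,0,0,0,0.045],[0,0,0,0,0,0,0.045],[0,0,0,0,0,0,0.01],[0,0,0,0,0,0,0.01],[0,0,0,0,0,0,0.01],[0,0,0,0,0,0,0.01],[0,0,0,0,0,0,0.01]])

```text
time: 22.7
ee_pos: [0.4553, -0.3688, 0.1358]
ee_rot: [0.707, -0.005, 0.707, 0.004]
force: [-0.2, 1.3, 4.1]
width: 0.0216
```

step_arm(steps=[[0,0,0,-0.03,0,0,0.01],[0,0,0,-0.04,0,0,0.01],[0,0,0,-0.04,0,0,0.01],[0,0,0,-0.04,0,0,0.01],[0,0,0,0,0,0,0.01],[0,0,0,0,0,0,0.01]])

```text
time: 23.3
ee_pos: [0.4545, -0.3687, 0.2851]
ee_rot: [0.707, -0.005, 0.707, 0.004]
force: [-0.5, 0.2, -3.0]
width: 0.0217
```

```bash
python3 - <<'E'
from h import *
go(.4945,.2409,.28,97.75)
E
```

```text
t 23.3 pos [ 0.4545 -0.3687  0.2851] w 0.0217 F [-0.5  0.2 -3. ] turn [-7.01 -0.01  0.01] shift after turn [0.0051 0.5986 0.1219] | j7 1.92
```

step_arm(steps=[[-7,0,0,0,0,0,0.01],[0,0,0,0,0.03,0.006,0.01],[0,0,0,0,0.045,0.009,0.01],[0,0,0,0,0.045,0.009,0.01],[0,0,0,0,0.045,0.009,0.01],[0,0,0,0,0.045,0.009,0.01],[0,0,0,0,0.045,0.009,0.01],[0,0,0,0,0.045,0.009,0.01],[0,0,0,0,0.045,0.009,0.01],[0,0,0,0,0.045,0.009,0.01],[0,0,0,0,0.045,0.009,0.01],[0,0,0,0,0.045,0.009,0.01]])

```text
time: 24.5
ee_pos: [0.4837, 0.1209, 0.2831]
ee_rot: [0.704, -0.048, 0.707, 0.047]
force: [0.8, -0.0, -2.0]
width: 0.0219
```

step_arm(steps=[[0,0,0,0,0.045,0.009,0.01],[0,0,0,0,0.045,0.01,0.01],[0,0,0,0,0.028,0.007,0.01],[0,0,0,0,0,0,0.01],[0,0,0,0,0,0,0.01],[0,0,0,0,0,0,0.01]])

```text
time: 25.1
ee_pos: [0.4946, 0.2381, 0.2837]
ee_rot: [0.705, -0.048, 0.707, 0.046]
force: [0.4, 0.6, -2.6]
width: 0.0216
```

```bash
python3 - <<'E'
from h import *
go(.4945,.2409,.28,97.75)
E
```

```text
t 25.1 pos [0.4946 0.2381 0.2837] w 0.0216 F [ 0.4  0.6 -2.6] turn [-0.1  -0.18  0.15] shift after turn [0.0037 0.0028 0.0002] | j7 0.88
```

step_arm(steps=[[0,0,0,0,0.002,0,0.01],[0,0,0,0,0,0,0.01],[0,0,0,0.014,0,0,0.01],[0,0,0,0.014,0,0,0.01],[0,0,0,0.014,0,0,0.01],[0,0,0,0.014,0,0,0.01],[0,0,0,0.014,0,0,0.01],[0,0,0,0,0,0,0.01],[0,0,0,0,0,0,0.01]])

```text
time: 26.0
ee_pos: [0.4951, 0.242, 0.2155]
ee_rot: [0.706, -0.048, 0.705, 0.048]
force: [0.4, -1.0, -2.2]
width: 0.0219
```

```bash
python3 - <<'E'
from h import *
go(.4945,.2409,.1405,97.75)
E
```

```text
t 26.0 pos [0.4951 0.242  0.2155] w 0.0219 F [ 0.4 -1.  -2.2] turn [-0.03  0.   -0.  ] shift after turn [ 0.075  -0.0011 -0.0007] | j7 0.82
```

step_arm(steps=[[0,0,0,0.015,-0.001,-0.001,0.01],[0,0,0,0.018,0,0,0.01],[0,0,0,0.018,0,0,0.01],[0,0,0,0.014,0,0,0.01],[0,0,0,0.008,0,0,0.01],[0,0,0,0.002,0,0,0.01],[0,0,0,0,0,0,0.01],[0,0,0,0,0,0,0.01]])

```text
time: 26.8
ee_pos: [0.4946, 0.2416, 0.1411]
ee_rot: [0.706, -0.047, 0.705, 0.048]
force: [-0.6, 0.1, -2.1]
width: 0.0216
```

step_arm(steps=[[0,0,0,0,0,0,0.045],[0,0,0,0,0,0,0.045],[0,0,0,0,0,0,0.045],[0,0,0,0,0,0,0.045],[0,0,0,-0.02,0,0,0.045],[0,0,0,-0.05,0,0,0.045],[0,0,0,-0.05,0,0,0.045],[0,0,0,0,0,0,0.045],[0,0,0,0,0,0,0.045]])

```text
time: 27.7
ee_pos: [0.4945, 0.2414, 0.2613]
ee_rot: [0.706, -0.047, 0.705, 0.048]
force: [0.2, 0.1, -0.5]
width: 0.0447
```

```bash
python3 - <<'E'
from h import *
go(.55,.01,.27,90)
E
```

```text
t 27.7 pos [0.4945 0.2414 0.2613] w 0.0447 F [ 0.2  0.1 -0.5] turn [ 7.73  0.15 -0.06] shift after turn [-0.0087 -0.2314  0.0555] | j7 0.85
```

step_arm(steps=[[7.7,0,0,0,0,0,0.045],[0,0,0,0,-0.042,0.022,0.045],[0,0,0,0,-0.042,0.025,0.045],[0,0,0,0,-0.042,0.025,0.045],[0,0,0,0,-0.042,0.025,0.045],[0,0,0,0,-0.015,0.025,0.045],[0,0,0,0,0,0,0.045],[0,0,0,0,0,0,0.045],[0,0,0,0,0,0,0.045]])

```text
time: 28.6
ee_pos: [0.6147, 0.0599, 0.2591]
ee_rot: [0.706, -0.001, 0.708, 0.001]
force: [-0.4, -0.3, 0.2]
width: 0.0447
```

```bash
python3 - <<'E'
from h import *
snap('wrist','w10'); go(.62,-.05,.27,90)
E
```

```text
w10 ['camera_matrix', 'T_tool_cam'] o [0.5384 0.0594 0.4049]
t 28.65 pos [0.6148 0.06   0.2595] w 0.0452 F [ 1.   0.1 -1.1] turn [ 0.21 -0.12 -0.03] shift after turn [-0.0105 -0.11    0.0052] | j7 1.13
```

step_arm(steps=[[0,0,0,0,-0.04,0,0.045],[0,0,0,0,-0.04,0,0.045],[0,0,0,0,-0.03,0,0.045],[0,0,0,0,0,0,0.045],[0,0,0,0,0,0,0.045],[0,0,0,0,0,0,0.045]])

```text
time: 29.25
ee_pos: [0.616, -0.0491, 0.2604]
ee_rot: [0.707, -0.001, 0.707, 0.002]
force: [0.1, 0.3, -0.2]
width: 0.0449
```

```bash
python3 - <<'E'
from h import *
snap('wrist','w11'); go(.62,-.05,.27,90)
def cc(fn,x,y,w,h,s):
    im=cv2.resize(cv2.imread(f'pics/{fn}.png')[y:y+h,x:x+w],None,fx=s,fy=s,interpolation=cv2.INTER_CUBIC)
    for k in range(0,w,20): cv2.putText(im,str(x+k),(k*s,8),0,.3,(0,0,255),1); cv2.line(im,(k*s,0),(k*s,4),(0,0,255),1)
    for k in range(0,h,20): cv2.putText(im,str(y+k),(0,k*s+4),0,.3,(0,0,255),1)
    return im
cv2.imwrite('pics/cC.png',np.vstack([cc('w10',150,10,400,290,2)[:,:],]))
cv2.imwrite('pics/cD.png',np.vstack([cc('w11',240,10,400,290,2)[:,:],]))
E
```

```text
w11 ['camera_matrix', 'T_tool_cam'] o [ 0.5394 -0.0497  0.406 ]
t 29.3 pos [ 0.6161 -0.049   0.2604] w 0.045 F [ 0.  -0.   0.3] turn [ 0.26  0.   -0.08] shift after turn [-0.0096 -0.001   0.0039] | j7 1.3
```

View pics/cC.png

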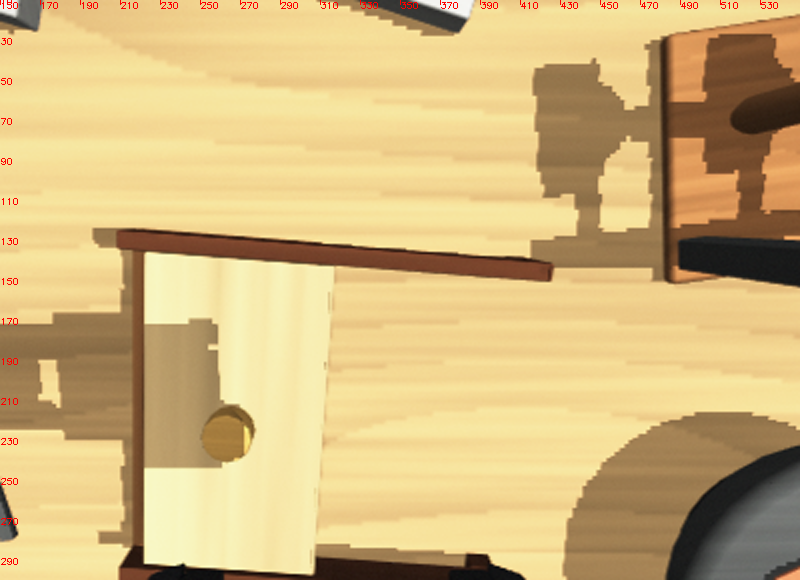

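View pics/cD.png

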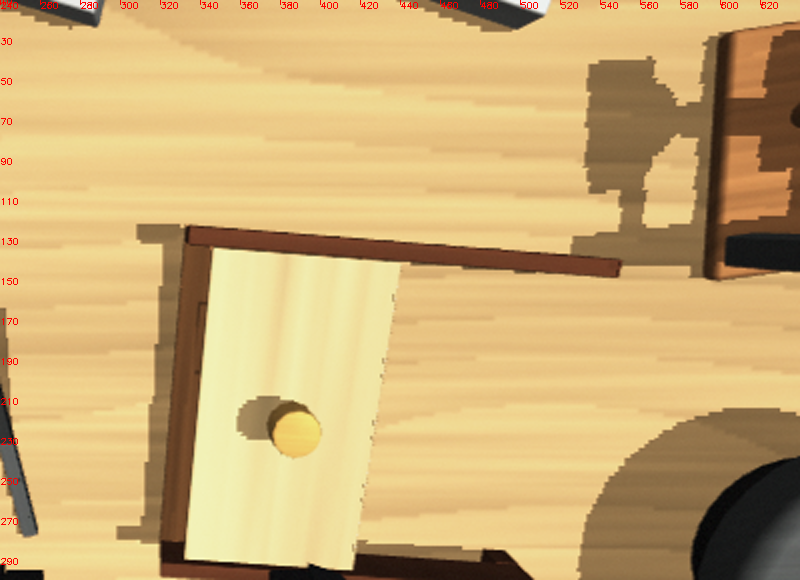

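```bash
python3 - <<'E'
from h import *
p,e=tri(('w10',263,229),('w11',388,227)); print('knob',p.round(4),np.round(e,4),atz('w10',263,229,.072).round(4),atz('w11',388,227,.072).round(4))
C=lambda x,y:('w10',150+x/2,10+y/2); D=lambda x,y:('w11',240+x/2,10+y/2)
for n,a,b,z in [('railout10',C(118,230),C(552,263),.048),('railin10',C(120,248),C(551,281),.048),('railout11',D(186,226),D(621,259),.048),('railin11',D(187,243),D(620,276),.048),('coverL10',C(144,254),C(144,564),.044),('coverR10',C(334,267),C(315,575),.044),('coverL11',D(213,249),D(185,559),.044),('coverR11',D(401,263),D(354,571),.044)]:
    A=atz(*a,z);B=atz(*b,z);d=B-A; print(n,A.round(4),B.round(4),np.linalg.norm(d).round(4),'ang',np.degrees(np.arctan2(d[1],d[0])).round(2))
for a,b in [(C(118,230),D(186,226)),(C(552,263),D(621,259))]: print(tri(a,b)[0].round(4))
E
```

```text
knob [0.6299 0.0122 0.0696] [0. 0.] [0.6292 0.0126 0.072 ] [0.6293 0.0118 0.072 ]
railout10 [ 0.5436 -0.0337  0.048 ] [0.5567 0.1534 0.048 ] 0.1875 ang 86.0
railin10 [ 0.5511 -0.0334  0.048 ] [0.5643 0.1536 0.048 ] 0.1875 ang 85.95
railout11 [ 0.5435 -0.0362  0.048 ] [0.5565 0.153  0.048 ] 0.1897 ang 86.09
railin11 [ 0.5506 -0.0357  0.048 ] [0.5637 0.1538 0.048 ] 0.19 ang 86.05
coverL10 [ 0.5537 -0.0242  0.044 ] [ 0.7011 -0.034   0.044 ] 0.1477 ang -3.8
coverR10 [0.5589 0.0589 0.044 ] [0.7067 0.0499 0.044 ] 0.148 ang -3.46
coverL11 [ 0.5532 -0.0241  0.044 ] [ 0.7006 -0.0341  0.044 ] 0.1478 ang -3.88
coverR11 [0.5588 0.0587 0.044 ] [0.7068 0.0495 0.044 ] 0.1483 ang -3.55
[ 0.5437 -0.0359  0.0397]
[0.5566 0.1537 0.0468]
```

The knob is at (.6297, .0122, ~.071) and the tray yaw is -3.95°. From the rails the tray origin is about (.6289, .0031). The cover sits about 9 mm along +y from the tray's centre, so I'll drive it to its stops by feel.

```bash
python3 - <<'E'
from h import *
go(.6297,.0122,.050,86.05)
E
```

```text
t 29.3 pos [ 0.6161 -0.049   0.2604] w 0.045 F [ 0.  -0.   0.3] turn [ 4.21  0.   -0.08] shift after turn [0.2104 0.062  0.0093] | j7 1.3
```

step_arm(steps=[[4.2,0,0,0.04,0.03,0.004,0.045],[0,0,0,0.035,0.032,0.005,0.045],[0,0,0,0.035,0,0,0.045],[0,0,0,0,0,0,0.045],[0,0,0,0,0,0,0.045]])

```text
time: 29.8
ee_pos: [0.6274, 0.0102, 0.1506]
ee_rot: [0.706, 0.025, 0.707, -0.025]
force: [0.2, 0.2, -0.1]
width: 0.0449
```

```bash
python3 - <<'E'
from h import *
go(.6297,.0122,.050,86.05)
E
```

```text
t 29.8 pos [0.6274 0.0102 0.1506] w 0.0449 F [ 0.2  0.2 -0.1] turn [-0.14 -0.04  0.02] shift after turn [0.1006 0.0021 0.0021] | j7 1.09
```

step_arm(steps=[[0,0,0,0.03,0.002,0.002,0.045],[0,0,0,0.03,0,0,0.045],[0,0,0,0.025,0,0,0.045],[0,0,0,0.014,0,0,0.045],[0,0,0,0,0,0,0.045],[0,0,0,0,0,0,0.01],[0,0,0,0,0,0,0.01],[0,0,0,0,0,0,0.01],[0,0,0,0,0,0,0.01],[0,0,0,0,0,0,0.01]])

```text
time: 30.8
ee_pos: [0.6307, 0.0118, 0.0527]
ee_rot: [0.707, 0.026, 0.706, -0.026]
force: [-1.4, 0.4, 6.4]
width: 0.0209
```

```bash
python3 - <<'E'
from h import *
go(.6297+.083*.069,.0122+.083*.9976,.050,86.05)
E
```

```text
t 30.8 pos [0.6307 0.0118 0.0527] w 0.0209 F [-1.4  0.4  6.4] turn [-0.21  0.14 -0.03] shift after turn [ 0.0027  0.0833 -0.001 ] | j7 1.03
```

step_arm(steps=[[0,0,0,0,0.01,0,0.01],[0,0,0,0,0.02,0,0.01],[0,0,0,0,0.02,0,0.01],[0,0,0,0,0.02,0,0.01],[0,0,0,0,0.006,0,0.01],[0,0,0,0,0,0,0.01],[0,0,0,0,0,0,0.01]])

```text
time: 31.5
ee_pos: [0.6361, 0.089, 0.0527]
ee_rot: [0.708, 0.026, 0.706, -0.025]
force: [-0.0, 2.0, 7.3]
width: 0.0207
```

step_arm(steps=[[0,0,0,0,0.004,0,0.01],[0,0,0,0,0.004,0,0.01],[0,0,0,0,0,0,0.01],[0,0,0,0,0,0,0.01]])

```text
time: 31.9
ee_pos: [0.6366, 0.0949, 0.0527]
ee_rot: [0.707, 0.026, 0.706, -0.026]
force: [-0.9, -1.2, 8.7]
width: 0.0211
```

step_arm(steps=[[0,0,0,0,0.004,0,0.01],[0,0,0,0,0.004,0,0.01],[0,0,0,0,0,0,0.01],[0,0,0,0,0,0,0.01]])

```text
time: 32.3
ee_pos: [0.6366, 0.095, 0.0526]
ee_rot: [0.706, 0.023, 0.707, -0.031]
force: [-3.6, -10.9, 12.2]
width: 0.0212
```

The cover hit its stop after 83 mm, which fits a 9 mm initial opening. Release, rise and look at the pockets.

step_arm(steps=[[0,0,0,0,-0.004,0,0.01],[0,0,0,0,0,0,0.045],[0,0,0,0,0,0,0.045],[0,0,0,0,0,0,0.045],[0,0,0,-0.03,0,0,0.045],[0,0,0,-0.04,0,0,0.045],[0,0,0,-0.04,0,0,0.045],[0,0,0,-0.04,0,-0.01,0.045],[0,0,0,0,-0.02,-0.01,0.045],[0,0,0,0,0,0,0.045],[0,0,0,0,0,0,0.045],[0,0,0,0,0,0,0.045]])

```text
time: 33.5
ee_pos: [0.6145, 0.0819, 0.2002]
ee_rot: [0.706, 0.026, 0.707, -0.025]
force: [-0.6, -0.3, -0.7]
width: 0.0446
```

```bash
python3 - <<'E'
from h import *
snap('wrist','w12'); go(.615,-.03,.20,86)
E
```

```text
w12 ['camera_matrix', 'T_tool_cam'] o [0.5383 0.0871 0.3459]
t 33.55 pos [0.6145 0.082  0.2002] w 0.045 F [0.2 0.4 0.9] turn [-0.09 -0.1  -0.03] shift after turn [ 0.0002 -0.1117  0.0083] | j7 1.01
```

step_arm(steps=[[0,0,0,0,-0.035,0,0.045],[0,0,0,0,-0.035,0,0.045],[0,0,0,0,-0.035,0,0.045],[0,0,0,0,0,0,0.045],[0,0,0,0,0,0,0.045],[0,0,0,0,0,0,0.045]])

```text
time: 34.15
ee_pos: [0.6073, -0.0216, 0.2009]
ee_rot: [0.707, 0.025, 0.707, -0.024]
force: [-0.3, 0.2, 0.3]
width: 0.0452
```

```bash
python3 - <<'E'
from h import *
snap('wrist','w13'); go(.4335,.088,.20,-15.3)
snap('top','t2')
def cc(fn,x,y,w,h,s):
    im=cv2.resize(cv2.imread(f'pics/{fn}.png')[y:y+h,x:x+w],None,fx=s,fy=s,interpolation=cv2.INTER_CUBIC)
    for k in range(0,w,20): cv2.putText(im,str(x+k),(k*s,8),0,.3,(0,0,255),1); cv2.line(im,(k*s,0),(k*s,4),(0,0,255),1)
    for k in range(0,h,20): cv2.putText(im,str(y+k),(0,k*s+4),0,.3,(0,0,255),1)
    return im
o=np.vstack([cc('w13',200,60,400,240,2)]);cv2.imwrite('pics/cE.png',o)
E
```

```text
w13 ['camera_matrix', 'T_tool_cam'] o [ 0.5309 -0.0167  0.3466]
t 34.2 pos [ 0.6072 -0.0215  0.2011] w 0.0447 F [-0.8  0.6  0.3] turn [-7.869e+01  5.000e-02 -9.000e-02] shift after turn [0.0011 0.1965 0.0598] | j7 1.16
t2 ['camera_matrix', 'origin', 'orientation'] o [0.4464 0.0886 1.1749]
```

View pics/cE.png

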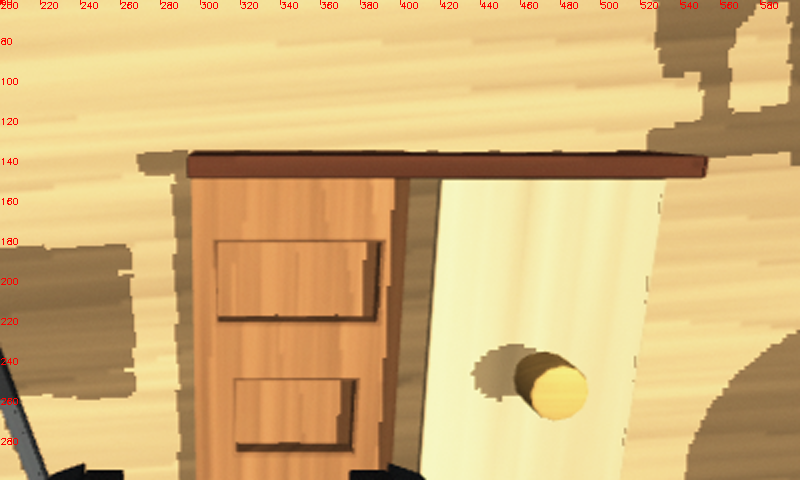

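```bash
python3 - <<'E'
from h import *
E=lambda x,y:('w13',200+x/2,60+y/2)
for n,c in [('long',[(215,241),(384,241),(377,321),(217,321)]),('short',[(234,379),(357,379),(353,451),(236,451)])]:
    q=np.array([atz(*E(*u),.018) for u in c]); print(n,q.mean(0).round(4),'y len',[np.linalg.norm(q[1]-q[0]).round(4),np.linalg.norm(q[2]-q[3]).round(4)],'x len',[np.linalg.norm(q[3]-q[0]).round(4),np.linalg.norm(q[2]-q[1]).round(4)],'ang',[np.degrees(np.arctan2(*(b-a)[1::-1])).round(2) for a,b in((q[0],q[1]),(q[3],q[2]),(q[0],q[3]),(q[1],q[2]))])
k=atz(*E(559,393),.072); print('knob',k.round(4))
a,b=atz(*E(188,155),.048),atz(*E(706,157),.048); print('rail',a.round(4),b.round(4),np.degrees(np.arctan2(*(b-a)[1::-1])),np.linalg.norm(a-b))
o=a+.083*np.array([np.cos(np.radians(-3.95)),np.sin(np.radians(-3.95)),0])+.044*np.array([.0689,.9976,0]);print('O from rail',o.round(4))
# are blocks where they were? compare w/ w10 and t2
for c in [(.4334,.0885),(.4362,-.0948)]: print(proj('top0',(*c,.028)).round(1))
cv2.imwrite('pics/t2c.png',cv2.resize(cv2.imread('pics/t2.png')[200:300,290:440],None,fx=5,fy=5))
E
```

```text
long [0.5985 0.0053 0.018 ] y len [np.float64(0.0694), np.float64(0.0677)] x len [np.float64(0.0338), np.float64(0.0339)] ang [np.float64(85.97), np.float64(85.97), np.float64(-3.02), np.float64(-5.9)]
short [0.658 0.001 0.018] y len [np.float64(0.0532), np.float64(0.0521)] x len [np.float64(0.0338), np.float64(0.0337)] ang [np.float64(85.96), np.float64(85.95), np.float64(-2.54), np.float64(-4.47)]
knob [0.6351 0.0943 0.072 ]
rail [ 0.5431 -0.0343  0.048 ] [0.557  0.1527 0.048 ] 85.76691064695835 0.1875778221059093
O from rail [0.629  0.0038 0.048 ]
[324.1 261.5]
[400.3 262.6]
```

View pics/t2c.png

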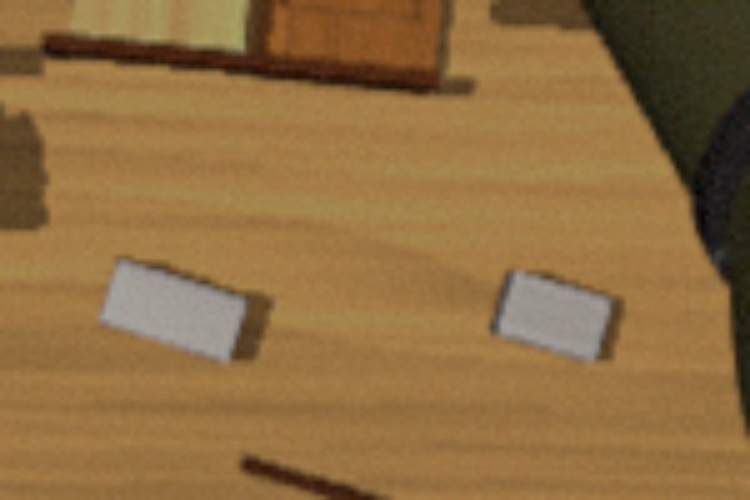

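Blocks unmoved: long at (324,262), short at (401,263). The pocket measurements agree with the tray pose to under 1 mm. Turning the wrist to grip the long block across its width.

step_arm(steps=[[-7.9,0,0,0,0,0,0.06],[-7.9,0,0,0,0,0,0.06],[-7.9,0,0,0,0,0,0.06],[-7.9,0,0,0,0,0,0.06],[-7.9,0,0,0,0,0,0.06],[-7.9,0,0,0,0,0,0.06],[-7.9,0,0,0,0,0,0.06],[-7.9,0,0,0,0,0,0.06],[-7.9,0,0,0,0,0,0.06],[-7.3,0,0,0,0,0,0.06],[0,0,0,0,0,0,0.06]])

```text
time: 35.35
ee_pos: [0.6071, -0.0227, 0.2012]
ee_rot: [0.564, -0.427, 0.563, 0.428]
force: [-0.2, -0.0, -0.1]
width: 0.0598
```

```bash
python3 - <<'E'
from h import *
go(.4334,.0885,.16,-15.6)
E
```

```text
t 35.35 pos [ 0.6071 -0.0227  0.2012] w 0.0598 F [-0.2 -0.  -0.1] turn [-0.05  0.07 -0.02] shift after turn [0.0412 0.1972 0.0603] | j7 2.26
```

step_arm(steps=[[0,0,0,0,0.039,0.012,0.06],[0,0,0,0,0.04,0.012,0.06],[0,0,0,0.01,0.04,0.012,0.06],[0,0,0,0.02,0.039,0.012,0.06],[0,0,0,0.01,0.039,0.012,0.06],[0,0,0,0,0,0,0.06],[0,0,0,0,0,0,0.06],[0,0,0,0,0,0,0.06]])

```text
time: 36.15
ee_pos: [0.4352, 0.0874, 0.1616]
ee_rot: [0.565, -0.426, 0.564, 0.426]
force: [0.1, -0.7, -0.2]
width: 0.06
```

```bash
cat >> h.py <<'E'
def blk(fn,p,z=.028,hw=130):
    """minAreaRect of low-saturation blob near predicted point p at height z"""
    im=cv2.imread(f'pics/{fn}.png'); hsv=cv2.cvtColor(im,cv2.COLOR_BGR2HSV)
    m=((hsv[...,1]<45)&(hsv[...,2]>90)).astype(np.uint8)
    m=cv2.morphologyEx(m,cv2.MORPH_OPEN,np.ones((3,3)))
    n,l,st,ce=cv2.connectedComponentsWithStats(m); u=proj(fn,(*p,z)); best=min((i for i in range(1,n) if st[i,4]>400),key=lambda i:np.hypot(*(ce[i]-u)))
    c=max(cv2.findContours((l==best).astype(np.uint8),0,1)[0],key=cv2.contourArea)[:,0,:]
    w=np.array([atz(fn,a,b,z)[:2] for a,b in c],np.float32); r=cv2.minAreaRect(w*1000)
    print(fn,'px',u.round(0),ce[best].round(0),'rect mm',np.round(r[0],1),np.round(r[1],1),'ang',round(r[2],2)); return r
E
python3 - <<'E'
from h import *
go(.4334,.0885,.015,-15.6)
snap('wrist','w14')
try: blk('w14',(.4334,.0885))
except Exception as e: print(e)
for f,p in [('w2',(.4334,.0885)),('w3',(.4334,.0885)),('w3',(.4362,-.0948)),('t2',(.4334,.0885)),('t2',(.4362,-.0948))]:
  blk(f,p)
E
```

```text
t 36.15 pos [0.4352 0.0874 0.1616] w 0.06 F [ 0.1 -0.7 -0.2] turn [-0.3   0.04  0.1 ] shift after turn [0.1466 0.0021 0.0006] | j7 1.74
w14 ['camera_matrix', 'T_tool_cam'] o [0.4138 0.0138 0.3072]
w14 px [321. 229.] [320. 224.] rect mm [433.   85.7] [68.6 31.4] ang 74.15
w2 px [238. 172.] [239. 171.] rect mm [432.1  89.5] [66.3 34.3] ang 74.1
w3 px [607. 168.] [606. 168.] rect mm [433.2  87. ] [66.1 31.6] ang 74.12
w3 px [430. 171.] [429. 170.] rect mm [435.6 -96. ] [49.9 31.6] ang 75.02
t2 px [324. 262.] [ 75. 248.] rect mm [448.5 687. ] [67.6 67. ] ang 3.13
t2 px [400. 263.] [632. 167.] rect mm [ 686.  -651.6] [41.6 98.5] ang 89.76
```

step_arm(steps=[[-0.3,0,0,0.04,0.002,0,0.06],[0,0,0,0.04,0,0,0.06],[0,0,0,0.035,0,0,0.06],[0,0,0,0.02,0,0,0.06],[0,0,0,0.01,0,0,0.06],[0,0,0,0,0,0,0.06],[0,0,0,0,0,0,0.06],[0,0,0,0,0,0,0.06]])

```text
time: 37.0
ee_pos: [0.4345, 0.0877, 0.0228]
ee_rot: [0.565, -0.429, 0.561, 0.426]
force: [0.5, -0.5, -0.3]
width: 0.0604
```

```bash
python3 - <<'E'
from h import *
go(.4333,.0872,.0145,-15.85)
E
```

```text
t 37.0 pos [0.4345 0.0877 0.0228] w 0.0604 F [ 0.5 -0.5 -0.3] turn [0.25 0.14 0.35] shift after turn [ 0.0083  0.001  -0.0008] | j7 0.91
```

step_arm(steps=[[0.2,0.1,0.3,0.008,0.001,-0.001,0.06],[0,0,0,0,0,0,0.06],[0,0,0,0,0,0,0.06],[0,0,0,0,0,0,0.01],[0,0,0,0,0,0,0.01],[0,0,0,0,0,0,0.01],[0,0,0,0,0,0,0.01],[0,0,0,0,0,0,0.01],[0,0,0,0,0,0,0.01]])

```text
time: 37.9
ee_pos: [0.4328, 0.0873, 0.0144]
ee_rot: [0.564, -0.427, 0.564, 0.427]
force: [0.7, -0.6, 2.3]
width: 0.0315
```

```bash
python3 - <<'E'
from h import *
go(.4333,.0872,.0145,-15.85)
E
```

```text
t 37.9 pos [0.4328 0.0873 0.0144] w 0.0315 F [ 0.7 -0.6  2.3] turn [ 0.16 -0.01  0.03] shift after turn [-0.0001 -0.0005  0.0001] | j7 0.87
```

step_arm(steps=[[0,0,0,-0.01,0,0,0.01],[0,0,0,-0.03,0,0,0.01],[0,0,0,-0.04,0,0,0.01],[0,0,0,-0.04,0,0,0.01],[0,0,0,-0.02,0,0,0.01],[0,0,0,0,0,0,0.01],[0,0,0,0,0,0,0.01]])

```text
time: 38.6
ee_pos: [0.4376, 0.0859, 0.1218]
ee_rot: [0.568, -0.431, 0.56, 0.421]
force: [0.6, -1.0, -4.2]
width: 0.0316
```

```bash
python3 - <<'E'
from h import *
go(.5985,.0053,.15,-3.95)
snap('wrist','w15')
E
```

```text
t 38.6 pos [0.4376 0.0859 0.1218] w 0.0316 F [ 0.6 -1.  -4.2] turn [-11.97  -0.06   1.02] shift after turn [-0.0282 -0.1661 -0.0693] | j7 1.62
w15 ['camera_matrix', 'T_tool_cam'] o [0.4138 0.0129 0.2673]
```

step_arm(steps=[[-6,0,0.5,-0.01,0,0,0.01],[-6,0,0.5,-0.02,0,0,0.01],[0,0,0,0,-0.03,-0.013,0.01],[0,0,0,0,-0.035,-0.0145,0.01],[0,0,0,0,-0.035,-0.0145,0.01],[0,0,0,0,-0.035,-0.0145,0.01],[0,0,0,0,-0.03,-0.013,0.01],[0,0,0,0,0,0,0.01],[0,0,0,0,0,0,0.01],[0,0,0,0,0,0,0.01]])

```text
time: 39.65
ee_pos: [0.5956, 0.0068, 0.151]
ee_rot: [0.515, -0.483, 0.517, 0.484]
force: [-0.4, -0.2, -3.5]
width: 0.0319
```

```bash
python3 - <<'E'
from h import *
go(.5985,.0053,.11,-3.95)
E
```

```text
t 39.65 pos [0.5956 0.0068 0.151 ] w 0.0319 F [-0.4 -0.2 -3.5] turn [ 0.2  -0.09 -0.16] shift after turn [ 0.041  -0.003  -0.0013] | j7 2.33
```

step_arm(steps=[[0,0,0,0.02,-0.003,-0.001,0.01],[0,0,0,0.025,0,0,0.01],[0,0,0,0.025,0,0,0.01],[0,0,0,0.01,0,0,0.01],[0,0,0,0,0,0,0.01],[0,0,0,0,0,0,0.01],[0,0,0,0,0,0,0.01]])

```text
time: 40.35
ee_pos: [0.6013, 0.0052, 0.0737]
ee_rot: [0.517, -0.484, 0.516, 0.482]
force: [-0.2, 0.3, -4.1]
width: 0.0319
```

```bash
python3 - <<'E'
from h import *
go(.5985,.0053,.021,-3.95)
snap('wrist','w16')
a=cv2.imread('pics/w16.png'); b=cv2.imread('pics/w15.png')
o=cv2.resize(a[130:430,170:470],None,fx=2,fy=2,interpolation=cv2.INTER_CUBIC); 
cv2.imwrite('pics/cF.png',o)
E
```

```text
t 40.35 pos [0.6013 0.0052 0.0737] w 0.0319 F [-0.2  0.3 -4.1] turn [ 0.08 -0.01  0.17] shift after turn [ 0.0527  0.0028 -0.0001] | j7 2.24
w16 ['camera_matrix', 'T_tool_cam'] o [ 0.5954 -0.0711  0.2193]
```

View pics/cF.png

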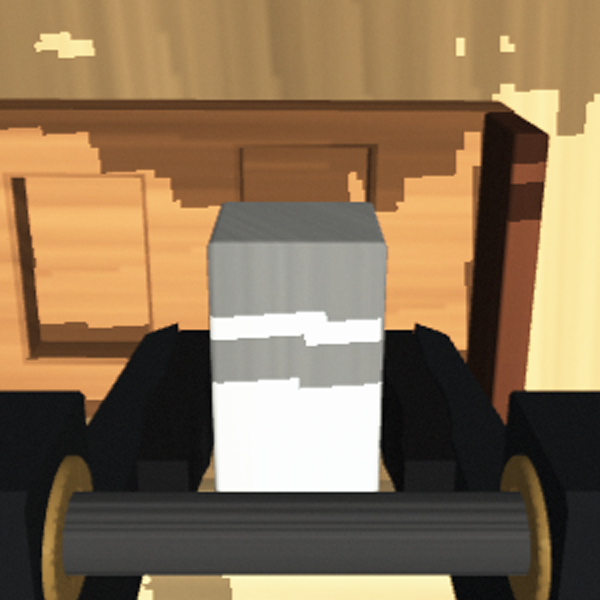

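The long block hangs level in the grip, its near top edge at pixels (275..363, 251). The pocket's near edge shows beyond it at (290..358, 203.5).

```bash
python3 - <<'E'
from h import *
t=.0742
for n,u,v,z in [('topL',275,251,t+.0135),('topR',363,251,t+.0135),('botL',280.8,231.5,t-.0145),('botR',360.3,231.5,t-.0145),('pkL',290,203.5,.018),('pkR',358,203.5,.018)]:
    print(n,atz('w16',u,v,z).round(4))
O=np.array([.6285,.0033]);x=np.array([np.cos(np.radians(-3.95)),np.sin(np.radians(-3.95))]);y=np.array([-x[1],x[0]])
print('pocket near edge mid predicted (inner/rim)',(O-.03*x-.034*y).round(4),(O-.03*x-.0355*y).round(4))
s=arm.get_state(); print(s['ee_pos'], 'block near edge if centred',(s['ee_pos'][:2]-.033*y).round(4))
E
```

```text
topL [ 0.6136 -0.0282  0.0877]
topR [ 0.5831 -0.0261  0.0877]
botL [ 0.6142 -0.0274  0.0597]
botR [ 0.5813 -0.0252  0.0597]
pkL [ 0.613  -0.0304  0.018 ]
pkR [ 0.5783 -0.0281  0.018 ]
pocket near edge mid predicted (inner/rim) [ 0.5962 -0.0286] [ 0.5961 -0.03  ]
[0.60124226 0.00501058 0.07377079] block near edge if centred [ 0.599  -0.0279]
```

step_arm(steps=[[0,0,0,0.01,0.0025,-0.0008,0.01],[0,0,0,0.015,0,0,0.01],[0,0,0,0.012,0,0,0.01],[0,0,0,0,0,0,0.01],[0,0,0,0,0,0,0.01],[0,0,0,0,0,0,0.01]])

```text
time: 41.0
ee_pos: [0.598, 0.0042, 0.0357]
ee_rot: [0.517, -0.483, 0.517, 0.482]
force: [-0.1, -0.4, -4.0]
width: 0.0319
```

```bash
python3 - <<'E'
from h import *
go(.5985,.0042,.021,-3.95)
snap('wrist','w17'); go(.5985,.0042,.021,-3.95)
E
```

```text
t 41.0 pos [0.598  0.0042 0.0357] w 0.0319 F [-0.1 -0.4 -4. ] turn [ 0.08 -0.04  0.06] shift after turn [ 0.0147 -0.0005 -0.    ] | j7 2.19
w17 ['camera_matrix', 'T_tool_cam'] o [ 0.5925 -0.072   0.1814]
t 41.05 pos [0.5981 0.0042 0.0359] w 0.0316 F [ 0.1  0.1 -4.6] turn [ 0.08 -0.04  0.08] shift after turn [ 0.0149 -0.0004  0.    ] | j7 2.19
```

Now the entry: small steps, watching the force.

step_arm(steps=[[0,0,0,0.003,0,0,0.01],[0,0,0,0.003,0,0,0.01],[0,0,0,0.002,0,0,0.01],[0,0,0,0,0,0,0.01],[0,0,0,0,0,0,0.01]])

```text
time: 41.55
ee_pos: [0.5982, 0.004, 0.0276]
ee_rot: [0.517, -0.483, 0.517, 0.482]
force: [0.5, -0.3, -5.1]
width: 0.0318
```

step_arm(steps=[[0,0,0,0.003,0,0,0.01],[0,0,0,0.003,0,0,0.01],[0,0,0,0,0,0,0.01],[0,0,0,0,0,0,0.01],[0,0,0,0,0,0,0.01]])

```text
time: 42.05
ee_pos: [0.5982, 0.004, 0.0216]
ee_rot: [0.517, -0.483, 0.517, 0.482]
force: [2.0, 0.1, -5.6]
width: 0.0318
```

step_arm(steps=[[0,0,0,0,0,0,0.044],[0,0,0,0,0,0,0.044],[0,0,0,0,0,0,0.044],[0,0,0,0,0,0,0.044],[0,0,0,-0.02,0,0,0.044],[0,0,0,-0.04,0,0,0.044],[0,0,0,-0.05,0,0,0.044],[0,0,0,-0.02,0,0,0.044],[0,0,0,0,0,0,0.044],[0,0,0,0,0,0,0.044]])

```text
time: 43.05
ee_pos: [0.5975, 0.0038, 0.1515]
ee_rot: [0.516, -0.483, 0.517, 0.482]
force: [-0.3, -0.3, -0.0]
width: 0.0438
```

```bash
python3 - <<'E'
from h import *
snap('wrist','w18'); blk('w18',(.598,.0053),z=.034)
go(.436,-.0955,.16,-15)
E
```

```text
w18 ['camera_matrix', 'T_tool_cam'] o [ 0.592  -0.0723  0.2972]
w18 px [317. 237.] [317. 231.] rect mm [597.7   2.7] [68.3 31.6] ang 85.96
t 43.1 pos [0.597  0.0036 0.1506] w 0.0441 F [ 0.3 -0.2  0.3] turn [11.12 -0.11 -0.04] shift after turn [-0.0094  0.1298 -0.1374] | j7 2.33
```

step_arm(steps=[[5.5,0,0,0,0,0,0.06],[5.6,0,0,0,0,0,0.06],[0,0,0,0,0.026,-0.0275,0.06],[0,0,0,0,0.026,-0.0275,0.06],[0,0,0,0,0.026,-0.0275,0.06],[0,0,0,0,0.026,-0.0275,0.06],[0,0,0,0,0.026,-0.0275,0.06],[0,0,0,0,0,0,0.06],[0,0,0,0,0,0,0.06],[0,0,0,0,0,0,0.06]])

```text
time: 44.1
ee_pos: [0.4378, -0.0942, 0.1511]
ee_rot: [0.561, -0.431, 0.56, 0.431]
force: [-0.1, -0.1, -0.3]
width: 0.0599
```

```bash
python3 - <<'E'
from h import *
snap('wrist','w19'); blk('w19',(.436,-.0955))
go(.436,-.0955,.0145,-15)
E
```

```text
w19 ['camera_matrix', 'T_tool_cam'] o [ 0.4177 -0.1682  0.2967]
w19 px [320. 230.] [319. 228.] rect mm [435.9 -96.5] [49.1 31.4] ang 75.09
t 44.15 pos [ 0.4379 -0.0941  0.1512] w 0.0598 F [ 1.1  0.1 -0.5] turn [0.08 0.05 0.09] shift after turn [ 0.1367  0.0015 -0.0019] | j7 2.13
```

step_arm(steps=[[0,0,0,0.04,0.0015,-0.0025,0.06],[0,0,0,0.04,0,0,0.06],[0,0,0,0.03,0,0,0.06],[0,0,0,0.015,0,0,0.06],[0,0,0,0.006,0,0,0.06],[0,0,0,0,0,0,0.06],[0,0,0,0,0,0,0.06],[0,0,0,0,0,0,0.06]])

```text
time: 44.95
ee_pos: [0.4354, -0.097, 0.0209]
ee_rot: [0.561, -0.431, 0.56, 0.43]
force: [0.6, -0.7, -0.8]
width: 0.0594
```

```bash
python3 - <<'E'
from h import *
go(.4359,-.0962,.0145,-14.9)
E
```

```text
t 44.95 pos [ 0.4354 -0.097   0.0209] w 0.0594 F [ 0.6 -0.7 -0.8] turn [-0.07  0.    0.12] shift after turn [ 0.0064 -0.0003  0.0009] | j7 1.45
```

step_arm(steps=[[0,0,0,0.006,0,0.001,0.06],[0,0,0,0,0,0,0.06],[0,0,0,0,0,0,0.06],[0,0,0,0,0,0,0.01],[0,0,0,0,0,0,0.01],[0,0,0,0,0,0,0.01],[0,0,0,0,0,0,0.01],[0,0,0,0,0,0,0.01],[0,0,0,0,0,0,0.01]])

```text
time: 45.85
ee_pos: [0.4353, -0.0964, 0.0147]
ee_rot: [0.561, -0.431, 0.561, 0.43]
force: [0.2, -0.3, 1.9]
width: 0.0315
```

step_arm(steps=[[0,0,0,-0.01,0,0,0.01],[0,0,0,-0.03,0,0,0.01],[0,0,0,-0.04,0,0,0.01],[0,0,0,-0.04,0,0,0.01],[0,0,0,-0.02,0,0,0.01],[0,0,0,0,0,0,0.01],[0,0,0,0,0,0,0.01]])

```text
time: 46.55
ee_pos: [0.436, -0.0975, 0.1431]
ee_rot: [0.562, -0.433, 0.561, 0.427]
force: [0.0, -0.5, -4.0]
width: 0.0319
```

```bash
python3 - <<'E'
from h import *
go(.6584,.0012,.15,-3.95)
E
```

```text
t 46.55 pos [ 0.436  -0.0975  0.1431] w 0.0319 F [ 0.  -0.5 -4. ] turn [-11.15  -0.22   0.42] shift after turn [-0.0069 -0.2151  0.1138] | j7 2.12
```

step_arm(steps=[[-5.5,0,0.2,-0.007,0,0,0.01],[-5.6,-0.2,0.2,0,0,0,0.01],[0,0,0,0,-0.03,0.015,0.01],[0,0,0,0,-0.037,0.02,0.01],[0,0,0,0,-0.037,0.02,0.01],[0,0,0,0,-0.037,0.02,0.01],[0,0,0,0,-0.037,0.02,0.01],[0,0,0,0,-0.037,0.019,0.01],[0,0,0,0,0,0,0.01],[0,0,0,0,0,0,0.01],[0,0,0,0,0,0,0.01]])

```text
time: 47.65
ee_pos: [0.6569, 0.0009, 0.1486]
ee_rot: [0.515, -0.482, 0.518, 0.483]
force: [-0.5, 0.9, -4.1]
width: 0.0317
```

```bash
python3 - <<'E'
from h import *
go(.6584,.0005,.075,-3.95)
E
```

```text
t 47.65 pos [0.6569 0.0009 0.1486] w 0.0317 F [-0.5  0.9 -4.1] turn [ 0.02 -0.16 -0.19] shift after turn [ 0.0736 -0.0015 -0.0003] | j7 2.43
```

step_arm(steps=[[0,0,0,0.02,-0.001,0,0.01],[0,0,0,0.025,0,0,0.01],[0,0,0,0.02,0,0,0.01],[0,0,0,0.009,0,0,0.01],[0,0,0,0,0,0,0.01],[0,0,0,0,0,0,0.01],[0,0,0,0,0,0,0.01]])

```text
time: 48.35
ee_pos: [0.6608, 0.0019, 0.0783]
ee_rot: [0.518, -0.483, 0.516, 0.482]
force: [0.7, 1.5, -3.5]
width: 0.032
```

```bash
python3 - <<'E'
from h import *
go(.6584,.0005,.021,-3.95)
snap('wrist','w20')
a=cv2.imread('pics/w20.png'); o=cv2.resize(a[130:430,170:470],None,fx=2,fy=2,interpolation=cv2.INTER_CUBIC); cv2.imwrite('pics/cG.png',o)
E
```

```text
t 48.35 pos [0.6608 0.0019 0.0783] w 0.032 F [ 0.7  1.5 -3.5] turn [-0.02  0.03  0.19] shift after turn [ 0.0573  0.0023 -0.0016] | j7 2.38
w20 ['camera_matrix', 'T_tool_cam'] o [ 0.6548 -0.0744  0.2239]
```

View pics/cG.png

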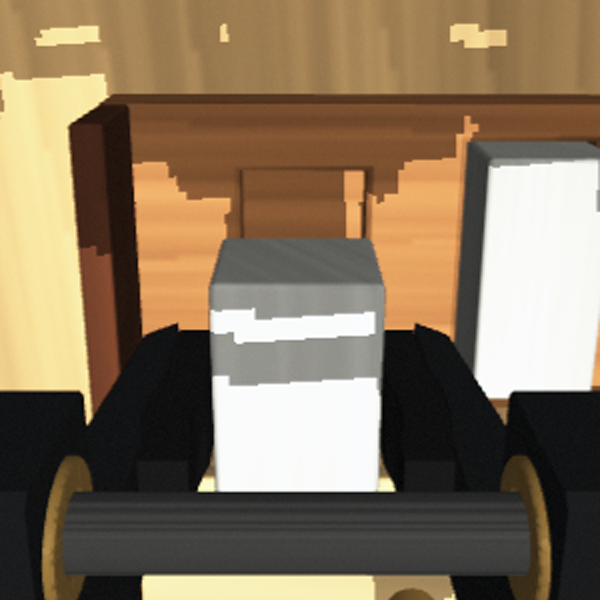

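The short block is level too. Its near top edge is at (275..362, 271) and the pocket's near edge at (290..356, 214). The long block is seated at the right.

```bash
python3 - <<'E'
from h import *
t=.0783
for n,u,v,z in [('topL',275.5,271.5,t+.0133),('topR',362,271.5,t+.0133),('botL',281.5,249.5,t-.0147),('botR',357.5,249.5,t-.0147),('pkL',290,214,.018),('pkR',356,214,.018)]:
    print(n,atz('w20',u,v,z).round(4))
O=np.array([.6285,.0033]);x=np.array([np.cos(np.radians(-3.95)),np.sin(np.radians(-3.95))]);y=np.array([-x[1],x[0]])
print('pocket near edge mid predicted (inner/rim)',(O+.03*x-.026*y).round(4),(O+.03*x-.0275*y).round(4))
s=arm.get_state(); print(s['ee_pos'], 'block near edge if centred',(s['ee_pos'][:2]-.025*y).round(4))
E
```

```text
topL [ 0.6738 -0.0236  0.0916]
topR [ 0.6432 -0.0215  0.0916]
botL [ 0.6743 -0.0226  0.0636]
botR [ 0.6423 -0.0204  0.0636]
pkL [ 0.6734 -0.0271  0.018 ]
pkR [ 0.6387 -0.0248  0.018 ]
pocket near edge mid predicted (inner/rim) [ 0.6566 -0.0247] [ 0.6565 -0.0262]
[0.66077979 0.00192093 0.07829444] block near edge if centred [ 0.6591 -0.023 ]
```

step_arm(steps=[[0,0,0,0.01,0.0023,-0.0018,0.01],[0,0,0,0.018,0,0,0.01],[0,0,0,0.013,0,0,0.01],[0,0,0,0,0,0,0.01],[0,0,0,0,0,0,0.01],[0,0,0,0,0,0,0.01]])

```text
time: 49.0
ee_pos: [0.6577, 0.0004, 0.036]
ee_rot: [0.517, -0.483, 0.517, 0.482]
force: [-0.2, 0.4, -3.4]
width: 0.0318
```

```bash
python3 - <<'E'
from h import *
go(.6584,.0003,.021,-3.95)
E
```

```text
t 49.0 pos [6.577e-01 4.000e-04 3.600e-02] w 0.0318 F [-0.2  0.4 -3.4] turn [-0.    0.01  0.06] shift after turn [ 0.015  -0.0007 -0.    ] | j7 2.34
```

step_arm(steps=[[0,0,0,0.003,-0.0004,0,0.01],[0,0,0,0.003,0,0,0.01],[0,0,0,0.002,0,0,0.01],[0,0,0,0,0,0,0.01],[0,0,0,0,0,0,0.01]])

```text
time: 49.5
ee_pos: [0.6583, 0.0, 0.028]
ee_rot: [0.517, -0.483, 0.517, 0.482]
force: [1.3, 0.5, -3.4]
width: 0.0315
```

step_arm(steps=[[0,0,0,0.003,0,0,0.01],[0,0,0,0.0035,0,0,0.01],[0,0,0,0,0,0,0.01],[0,0,0,0,0,0,0.01],[0,0,0,0,0,0,0.01]])

```text
time: 50.0
ee_pos: [0.6583, 0.0001, 0.0215]
ee_rot: [0.517, -0.483, 0.517, 0.482]
force: [2.1, 0.9, -3.5]
width: 0.0318
```

step_arm(steps=[[0,0,0,0,0,0,0.044],[0,0,0,0,0,0,0.044],[0,0,0,0,0,0,0.044],[0,0,0,0,0,0,0.044],[0,0,0,-0.02,0,0,0.044],[0,0,0,-0.04,0,0,0.044],[0,0,0,-0.05,0,0,0.044],[0,0,0,-0.02,0,0,0.044],[0,0,0,0,0,0,0.044],[0,0,0,0,0,0,0.044]])

```text
time: 51.0
ee_pos: [0.6579, -0.0001, 0.1525]
ee_rot: [0.517, -0.483, 0.517, 0.482]
force: [-0.8, 0.5, 0.5]
width: 0.0441
```

```bash
python3 - <<'E'
from h import *
snap('wrist','w21')
for z in (.034,): blk('w21',(.5985,.0053),z); blk('w21',(.6584,.0012),z)
go(.635,.0949,.15,86.05)
go(.635,.0949,.15,-3.95)
E
```

```text
w21 ['camera_matrix', 'T_tool_cam'] o [ 0.6521 -0.0763  0.2981]
w21 px [404. 236.] [405. 230.] rect mm [598.1   2.7] [68.4 31.5] ang 86.05
w21 px [317. 236.] [318. 231.] rect mm [657.5  -1.9] [52.9 31.5] ang 86.44
t 51.05 pos [ 6.573e-01 -4.000e-04  1.513e-01] w 0.0439 F [-1.3  0.3 -1. ] turn [ 8.999e+01 -3.000e-02  4.000e-02] shift after turn [ 0.0013  0.0935 -0.0288] | j7 2.44
t 51.05 pos [ 6.573e-01 -4.000e-04  1.513e-01] w 0.0439 F [-1.3  0.3 -1. ] turn [-0.01 -0.05  0.  ] shift after turn [0.0013 0.0288 0.0935] | j7 2.44
```

step_arm(steps=[[0,0,0,0,0.014,0.047,0.045],[0,0,0,0,0.0135,0.0465,0.045],[0,0,0,0.03,0,0,0.045],[0,0,0,0.02,0,0,0.045],[0,0,0,0,0,0,0.045],[0,0,0,0,0,0,0.045],[0,0,0,0,0,0,0.045]])

```text
time: 51.75
ee_pos: [0.6375, 0.0952, 0.1021]
ee_rot: [0.518, -0.483, 0.517, 0.482]
force: [-0.3, -0.1, 0.6]
width: 0.045
```

```bash
python3 - <<'E'
from h import *
go(.636,.0949,.0515,-3.95)
E
```

```text
t 51.75 pos [0.6375 0.0952 0.1021] w 0.045 F [-0.3 -0.1  0.6] turn [-0.05  0.04  0.11] shift after turn [ 0.0506  0.0015 -0.0004] | j7 2.23
```

step_arm(steps=[[0,0,0,0.02,0.001,0,0.045],[0,0,0,0.02,0,0,0.045],[0,0,0,0.01,0,0,0.045],[0,0,0,0,0,0,0.045],[0,0,0,0,0,0,0.045],[0,0,0,0,0,0,0.01],[0,0,0,0,0,0,0.01],[0,0,0,0,0,0,0.01],[0,0,0,0,0,0,0.01],[0,0,0,0,0,0,0.01]])

```text
time: 52.75
ee_pos: [0.6358, 0.0955, 0.0521]
ee_rot: [0.517, -0.483, 0.517, 0.482]
force: [-2.3, -0.9, 5.9]
width: 0.0213
```

Knob gripped. Sliding it shut, slowly at first past the blocks.

step_arm(steps=[[0,0,0,0,0,-0.006,0.01],[0,0,0,0,0,-0.012,0.01],[0,0,0,0,0,-0.012,0.01],[0,0,0,0,0,0,0.01]])

```text
time: 53.15
ee_pos: [0.6334, 0.062, 0.052]
ee_rot: [0.517, -0.482, 0.518, 0.481]
force: [-5.2, -1.0, 9.3]
width: 0.0209
```

step_arm(steps=[[0,0,0,0,0,-0.01,0.01],[0,0,0,0,0,-0.015,0.01],[0,0,0,0,0,-0.015,0.01],[0,0,0,0,0,-0.01,0.01],[0,0,0,0,0,0,0.01],[0,0,0,0,0,0,0.01]])

```text
time: 53.75
ee_pos: [0.6299, 0.0119, 0.052]
ee_rot: [0.517, -0.483, 0.519, 0.481]
force: [-3.7, -0.9, 10.0]
width: 0.021
```

step_arm(steps=[[0,0,0,0,0,-0.005,0.01],[0,0,0,0,0,-0.005,0.01],[0,0,0,0,0,-0.004,0.01],[0,0,0,0,0,0,0.01],[0,0,0,0,0,0,0.01]])

```text
time: 54.25
ee_pos: [0.6293, 0.0036, 0.052]
ee_rot: [0.518, -0.482, 0.515, 0.483]
force: [-3.9, 7.6, 6.3]
width: 0.0208
```

Travel was 92 mm and the stop answers with 7.6 N, so the cover is fully shut. One more nudge, then release and retreat.

step_arm(steps=[[0,0,0,0,0,-0.001,0.01],[0,0,0,0,0,0,0.01],[0,0,0,0,0,0,0.045],[0,0,0,0,0,0,0.045],[0,0,0,0,0,0,0.045],[0,0,0,0,0,0,0.045],[0,0,0,-0.03,0,0,0.045],[0,0,0,-0.05,0,0,0.045],[0,0,0,-0.05,0,0,0.045],[0,0,0,-0.05,0,0,0.045],[0,0,0,-0.05,0.02,-0.03,0.045],[0,0,0,0,0.02,-0.04,0.045]])

```text
time: 55.45
ee_pos: [0.5923, -0.0573, 0.2785]
ee_rot: [0.52, -0.486, 0.511, 0.481]
force: [0.5, -0.5, -0.3]
width: 0.0449
```

```bash
python3 - <<'E'
from h import *
snap('wrist','w22');snap('scene','s3');snap('top','t3'); go(.5,0,.3,-3.95)
def c(fn,x,y,w,h,s): return cv2.resize(cv2.imread(f'pics/{fn}.png')[y:y+h,x:x+w],None,fx=s,fy=s,interpolation=cv2.INTER_CUBIC)
O=np.array([.6289,.0031])
o=np.zeros((600,800,3),np.uint8)
a=c('s3',290,130,133,200,3); b=c('w22',200,60,260,200,1.5); d=c('t3',160,110,260,200,1.5)
o[:600,:399]=a; o[:300,400:790]=b; o[300:600,400:790]=d; cv2.imwrite('pics/fin.png',o)
print(proj('w22',(.629,.0033,.072)),proj('s3',(.629,.0033,.072)))
E
```

```text
w22 ['camera_matrix', 'T_tool_cam'] o [ 0.5851 -0.1341  0.4238]
s3 ['camera_matrix', 'origin', 'orientation'] o [ 0.9492 -0.7254  0.9855]
t3 ['camera_matrix', 'origin', 'orientation'] o [0.4464 0.0886 1.1749]
t 55.6 pos [ 0.5875 -0.0659  0.2721] w 0.0452 F [ 0.5  0.5 -1.3] turn [-0.37 -0.23  0.03] shift after turn [-0.0279  0.0919  0.0597] | j7 2.57
[285.93694958 271.5613581 ] [354.35139313 297.27184879]
```

View pics/fin.png

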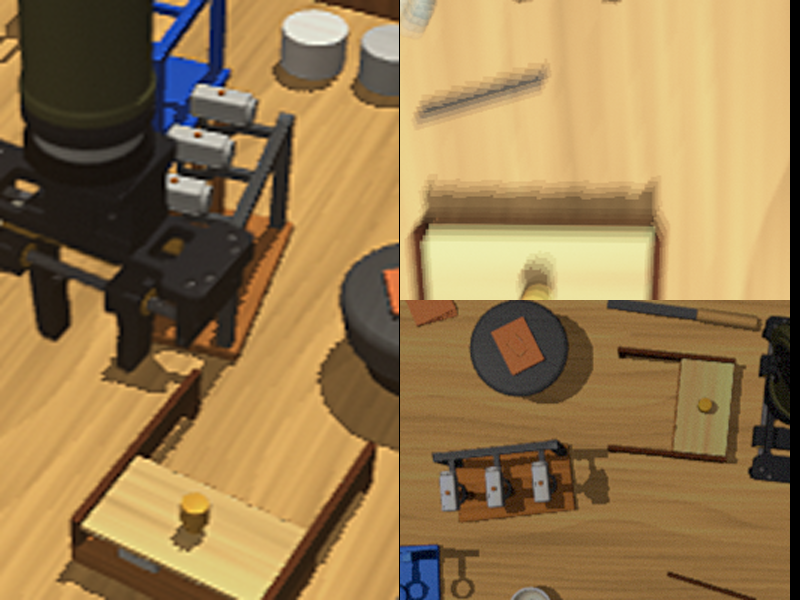

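The final picture shows three heads level on the three rings. The cover is against the tray's closed end, with its knob where predicted (194,502), and the gripper is clear of everything. Handing in.

```bash
python3 - <<'E'
from h import *
print(arm.job_done()); s=arm.get_state(); print(s['time'],s['force'])
E
```

```text
the job is handed in; nothing more can be done
None
the job is handed in; nothing more can be done
```

I finished the job and handed it in at about 55.6 s of the 210 s allowed.

**What I did:**
- **Hammers:** all three went from the carry block to the brown rack, one per ring. The last picture shows the three heads level on the rings.
- **Cover, opening:** it started about 9 mm open. I drew it 83 mm to its stop, which answered with about 11 N.
- **Blocks:** I lowered the long and the short block into their own pockets. Neither met resistance going in, and I released each about 1 mm above the pocket floor.
- **Cover, closing:** I slid it 92 mm back to the shut stop, which answered with 7.6 N. It did not catch on the blocks.
- **Left alone:** I did not go near the mug, the pitch bowl or the blue rack. Neither block had moved before I picked it up.

**Last checks:** the knob shows within a pixel or two of its predicted shut place. The gripper is clear of everything.

**Small disagreements:**
- My first rough top-view reading put one ring about 15 mm from where two wrist views placed it. I used the wrist views, and they held.
- Two wrist views put the long block's centre about 2 mm apart. I re-measured from above before gripping it.
- The short block measured 0.4° off the tray's angle after seating, within the pocket's play.
- I did not measure the seated blocks' heights directly. The cover passing over them freely is the evidence that they are down.

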